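# Park the loose-necked work lamp upright in its charging dock

## Task

Pick up the yellow work lamp by its carrying bar, bring its sagging, weakly sprung mast upright and keep it balanced upright in the air for five seconds with nothing touching the mast. Then bring the mast, still upright, into the gap between the orange arms of the blue charging dock, set the foot down gently and flat on the plate between the rims, let go and leave the mast standing in the gap. Leave the other things on the bench alone.

Things in the scene. Friction and masses are not known exactly. Their poses are not given: they have to be found in the camera images.
- lamp: cordless work lamp (without mast, nominal 0.6 kg, +-20 %): yellow foot 350 x 90 x 12 mm, spanning x -140 to +210 mm, y -45 to +45 mm; black battery block 80 mm wide, 72 mm high, x -140 to -55 mm; black carrying bar 20 mm wide along x (x -50 to +60 mm), 80 to 104 mm up, on two legs. Origin: underside of the foot below the hold point, near the whole lamp's balance point. x forward to the mast, z up.
- lamp_handle (a point): hold point: middle of the carrying bar's section (20 mm wide, 24 mm high), 92 mm above the lamp's origin. The mast stands 180 mm in front of it.
- mast: lamp's mast: steel rod 16 mm thick, heavy yellow head. Origin: pivot, 180 mm ahead of and 50 mm above the lamp's origin. z along the mast to the head, x = pivot axis, parallel to the lamp's x. Swings sideways to stops 0.30 rad either side of the foot's normal; +: head to lamp's -y; starts on + stop. A spring, 0.537 N m/rad, pulls it to the normal; damping 0.0195 N m s/rad, no dry friction.
- mast_mid (a point): point on the mast's axis 170 mm from the pivot, at the dock arms' height. Mast with head, nominal: 0.25 kg (within 5 %), centre of mass 246 mm from the pivot, inertia about the pivot 0.0162 kg m2, weight moment 0.604 N m/rad: gravity beats the spring, so the mast slowly falls from upright (time constant 0.5 to 1 s) unless the foot is tilted or shifted sideways to catch it.
- lamp_head (a point): middle of the lamp's head (60 x 90 x 55 mm), on the mast's axis 267.5 mm from the pivot.
- dock: fixed blue charging dock: plate 390 x 150 mm, 12 mm thick, side rims 8 mm higher, 114 mm apart inside. Origin at table level below the parked lamp's origin: parked, the lamp's origin is 12 mm above it, x axes alike. The lamp comes in along the dock's +x. Dark posts 260 mm high at x = 180, y = -95 and +95 mm carry the arms; the foot passes between them.
- dock_gap (a point): middle of the gap between the orange arms, 180 mm forward of the dock's origin, 232.5 mm up. Arms span x = 155 to 205, z = 220 to 245 mm; gap 50 mm wide, flaring to about 85 mm towards the dock's -x, where the lips begin at x = 118 mm.
- parts_bin: blue open parts bin 160 x 110 x 70 mm, origin under its centre; bystander.
- chisel: screwdriver 220 mm long with a red handle, lying on the bench between lamp and dock; bystander.
- oil_can: green can, 64 mm across, 120 mm high; bystander.
- screw_jar: jar with red lid, 70 mm across, 90 mm high; bystander.
- mallet: hammer lying on the bench to the right of the robot; bystander.
- mug: blue mug, 80 mm across, 95 mm high, on the far left; bystander.

How it is judged (in metres and radians):
On the way, in this order (a step that is already met when the one before it is completed fails the run):
1. lamp lifted at least 15 mm off the bench, mast within 0.12 rad of vertical with nothing touching it, kept up for 5 s (height (world z) of lamp above 0.015 m and angle between mast's own z axis and vertical below 0.12 rad and contact force between mast and anything else below 0.3 N), for 5 s.
2. mast in the gap between the dock's arms, within 0.2 rad of vertical (x of mast_mid in the frame of dock between 0.155 and 0.205 m and y of mast_mid in the frame of dock between -0.03 and 0.03 m and angle between mast's own z axis and vertical below 0.2 rad), for 0.1 s.
At the end, for the whole second after the job is handed in: The foot lies flat on the dock's plate between the rims (within 25 mm lengthwise, 15 mm sideways, 4 mm in height, tilt under 0.04 rad), the mast stands in the gap between the arms within 0.2 rad of vertical, all at rest and released (all of step 2 and x of lamp in the frame of dock between -0.025 and 0.025 m and y of lamp in the frame of dock between -0.015 and 0.015 m and z of lamp in the frame of dock between 0.008 and 0.016 m and angle between lamp's own z axis and vertical below 0.04 rad and linear speed of lamp below 0.02 m/s and angular speed of mast below 0.15 rad/s); the robot touches nothing.
It fails at once if the mast leans more than 0.22 rad while it is within 180 mm of the dock's gap (horizontal distance between mast_mid and dock_gap below 0.18 m and angle between mast's own z axis and vertical above 0.22 rad).
It fails at once if the lamp is slammed onto the dock (over 45 N) (contact force between lamp and dock above 45 N).
It fails at once if the mast is struck with more than 15 N (contact force between mast and anything else above 15 N).
It fails at once if the lamp's foot is tipped over (more than 0.6 rad) (angle between lamp's own z axis and vertical above 0.6 rad).
It fails at once if another thing on the bench is moved more than 30 mm (distance of any of parts_bin, chisel, oil_can, screw_jar, mallet, mug from where it was at the start of the episode above 0.03 m).
It also fails if it takes over 72 s, if anything falls off the work surface, if the arm or the gripper's body presses on something with over 40 N, if the wrist force passes 120 N, or if a joint passes its speed limit or range.

## Robot

A 6-joint arm with a two-finger parallel gripper is mounted at the origin on the work surface. World frame = base frame: x ahead of the robot, y to its left, z up, the work surface at z = 0. Lengths are in mm, angles in rad, forces in N, time in s.
With the tool pointing down it reaches from about 350 to 975 mm from the base axis. Payload 7.1 kg.
Tool frame: the origin (TCP) lies at the very end of the fingers, on their centre line; the grasp point (between the pads) lies 19 mm behind it; z points along the fingers, y is the line along which they close (so a half turn about z gives the same grasp; the last joint's range is limited). The gripper opens to 88 mm and grips with 3 to 60 N. Pads are 20 mm wide; open, the fingers measure 115 mm over their backs; the gripper's body (75 mm by 178 mm) begins 61 mm behind the grasp point.
Start: joints at [-1.252, 0.423, 1.63, -0, 1.089, -0.019], TCP at [207.15, -589.655, 185.375] pointing down, gripper open.
Joint ranges: [-3, 3], [-0.9, 2.11], [0.09, 2.58], [-1.31, 4.45], [0.11, 2.69], [-2.54, 2.54]. Speed limits (rad/s): [2.39, 2.39, 3.01, 3.14, 3.14, 3.14].

## Interface

Orientations are given as a rotation vector (axis times angle).
In Python, from workcell import ctrl, optics gives the robot as it stands.
- The arm moves only by the shell command python3 -m jog 'ROWS'. ROWS is JSON, a list of rows, each a list of 7 numbers: the shift along the tool's x, y, z in units of 40 mm (1.0 is 40 mm), then the turn, a rotation vector about the tool's x, y, z in units of 6 degrees (1.0 is 6 degrees), then the opening, from 0 (shut) to 1 (fully open). A call has 1 to 20 rows; each row shifts and turns the commanded pose from where the row before left it, along the tool's axes as they then stand; what a row does not reach is not made up. A row lasts 1/10 s, in which the tool goes at most 50 mm and 8.59 degrees, less where a joint would pass 70% of its speed; a pose out of reach is approached as far as the arm can. A call is refused whole if a number of a shift passes 1 or a number of a turn 1, either way. A call with a gripper value outside its range is refused whole. The fingers move at their own pace and stop on an object; the grip force is fixed at half the most. Time passes only in rows, so rows that do not move let the fingers close. It gives the time, the measured TCP pose, the force, the opening and the grip force at its end, in the units of the state.
- ctrl.get_obs(): the state, without advancing time (a new reading comes with each control period).
- optics.get_image(name): name is "scene" or "top"; returns the picture (400x640x3 uint8, red, green, blue); there is no depth.
- optics.camera_model(name): a dict with "fov_y" (degrees; the focal length in pixels is half the picture's height over the tangent of half this angle, whatever the lens; pixels are square), "cx", "cy" (the principal point, pixels), "view" (4x4, takes a point from world to camera coordinates). Camera axes: x right, y up, looking along -z (the intrinsics and any distortion apply to the point x, -y, -z); pixel columns grow to the right and rows downward; lengths in mm; the calibration is good to about 2 mm. A picture is of the moment at which its call begins. camera_model takes no time and is no camera call.
- ctrl.close_job(): hands the job in; it is judged then, once.
Trained networks look in the newest picture that a camera, given by its name, has taken for a name from the list of things; names that differ only in an ending like _2 or _b are one class to them, and where a whole thing is asked for, a point or a joint stands for the part that bears it (a point fixed in the world has none). Each returns a list of dicts, best first, with "conf" (0 to 1); they miss things now and then, are a little off and sometimes report something else, mostly with a low value. They report only what shows in the picture. A call takes as long as a camera call.
- optics.masks_of(target, camera): "pixels" (400x640 bool, what is visible of it) and "extent" ([centre column, centre row, width, height] in pixels, round what is visible of it).
The state is a dict: "t": time; "qpos": joint angles; "qvel": joint speeds; "joint_torque": joint torques, N m; "ee_pos": TCP position; "orientation": TCP orientation; "ft_force": force on the tool from outside, world axes, zero at the start; "moment": the same for the moment, N m; "width": finger opening in mm; "grasp_force": force on a finger pad.
Only numpy, scipy, OpenCV 4.12 (cv2) and the standard library are available. Lean on these libraries where they do the work, as an engineer would, in place of code of your own. Each camera call takes 0.05 s, during which the arm holds its last target. There are 200 camera calls.

## Working session

There is one attempt and no reset: what is moved stays moved. The work goes in short steps, Python scripts to look and compute and a shell command to move; the robot and the scene stay as the last step left them, time stands still between calls to the robot, and variables do not carry over. Pictures are saved under pics/ and viewed, at most 10 in all, crops included, and the job is handed in when it is done.

```bash
mkdir -p pics; ls
python3 - <<'E'
from workcell import ctrl, optics
import cv2
for n in ("scene","top"):
    cv2.imwrite(f"pics/{n}0.png",optics.get_image(n)[:,:,::-1]); print(n,optics.camera_model(n))
print(ctrl.get_obs())
E
```

```text
pics
scene {'fov_y': 48.39739169197081, 'cx': 319.84360424479127, 'cy': 199.123610415398, 'view': array([[-5.66282759e-01,  8.24161275e-01,  9.05696252e-03,
         3.42683568e+02],
       [-6.07571314e-01, -4.24838269e-01,  6.71095778e-01,
         2.23904793e+02],
       [ 5.56938896e-01,  3.74527218e-01,  7.41315337e-01,
        -1.81873906e+03],
       [ 0.00000000e+00,  0.00000000e+00,  0.00000000e+00,
         1.00000000e+00]])}
top {'fov_y': 45.320396062082224, 'cx': 325.1269341947503, 'cy': 193.97665913979495, 'view': array([[-3.97061356e-03, -9.99989414e-01,  2.32507944e-03,
         1.16923748e-01],
       [ 9.82154538e-01, -3.46257598e-03,  1.88043810e-01,
        -6.15133879e+02],
       [-1.88033769e-01,  3.03023663e-03,  9.82157889e-01,
        -1.55341600e+03],
       [ 0.00000000e+00,  0.00000000e+00,  0.00000000e+00,
         1.00000000e+00]])}
{'t': 0.1, 'qpos': array([-1.25199723e+00,  4.23784644e-01,  1.63060558e+00, -2.50319753e-05,
        1.08861321e+00, -1.89804084e-02]), 'qvel': array([ 1.30563776e-03, -1.08022641e-03, -1.71539777e-03,  7.19755769e-04,
       -2.45665063e-05, -1.58898465e-03]), 'joint_torque': array([-8.33890772e-04, -5.45612025e+01, -2.74324876e+01,  6.45134551e-02,
        1.89060322e-02, -5.34204207e-05]), 'ee_pos': array([ 206.97343462, -589.14072846,  184.66998881]), 'orientation': array([-3.09551912e+00, -5.27848101e-01,  3.65235863e-04]), 'ft_force': array([ 0.65139965, -0.75156156,  0.16226175]), 'moment': array([-0.05700863,  0.02911283, -0.0056382 ]), 'grasp_force': 0.0, 'width': 87.61865974092939}
```

View pics/scene0.png

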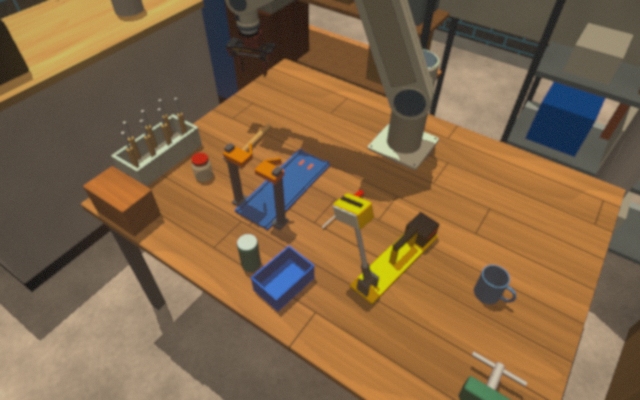

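View pics/top0.png

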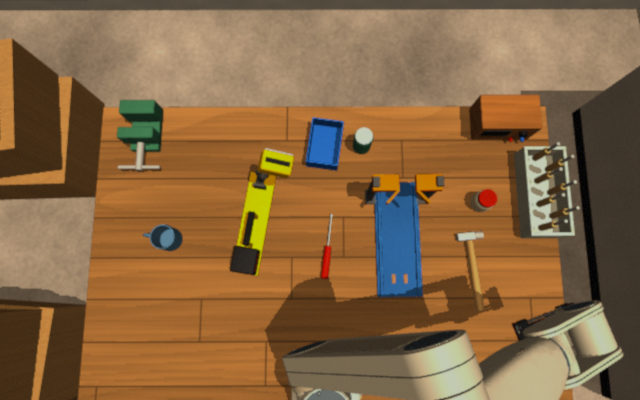

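```bash
cat > h.py <<'E'
import numpy as np, cv2
from scipy.optimize import minimize
from workcell import ctrl, optics
def proj(P,n):
    m=optics.camera_model(n); V=m['view']; f=200/np.tan(np.radians(m['fov_y'])/2)
    c=np.atleast_2d(P)@V[:3,:3].T+V[:3,3]
    return np.c_[m['cx']+f*c[:,0]/-c[:,2], m['cy']-f*c[:,1]/-c[:,2]]
def ray(px,n,z):
    m=optics.camera_model(n); V=m['view']; f=200/np.tan(np.radians(m['fov_y'])/2)
    d=V[:3,:3].T@np.array([(px[0]-m['cx'])/f,-(px[1]-m['cy'])/f,-1]); o=-V[:3,:3].T@V[:3,3]
    return o+d*(z-o[2])/d[2]
def box(x0,x1,y0,y1,z0,z1): return np.array([[x,y,z] for x in(x0,x1) for y in(y0,y1) for z in(z0,z1)],float)
def place(P,x,y,a,z=0):
    c,s=np.cos(a),np.sin(a); return P@np.array([[c,s,0],[-s,c,0],[0,0,1]])+[x,y,z]
def sil(boxes,pose,n):
    im=np.zeros((400,640),np.uint8)
    for b in boxes:
        h=cv2.convexHull(proj(place(b,*pose),n).astype(np.float32))
        cv2.fillConvexPoly(im,np.round(h*16).astype(np.int32),255,cv2.LINE_AA,4)
    return im/255.
E
python3 - <<'E'
from h import *
M={}
for n in("scene","top"):
    optics.get_image(n)
    for t in("lamp","mast","dock"):
        r=optics.masks_of(t,n)
        print(n,t,[(round(q['conf'],2),np.round(q['extent'],1),q['pixels'].sum()) for q in r])
        if r: M[n+t]=r[0]['pixels']
    M[n+'img']=optics.get_image(n)
np.savez('m0.npz',**M)
vis=[]
for n in("scene","top"):
    im=M[n+'img'].copy()
    for t,c in(("lamp",(255,0,0)),("mast",(0,255,0)),("dock",(255,0,255))):
        if n+t in M: cv2.drawContours(im,cv2.findContours(M[n+t].astype(np.uint8),0,1)[0],-1,c,1)
    vis.append(im[110:310,220:450] if n=='top' else im[110:310,220:450])
cv2.imwrite('pics/m.png',cv2.resize(np.vstack(vis),None,fx=1.5,fy=1.5)[:,:,::-1])
E
```

```text
scene lamp []
scene mast [(0.59, array([351.7, 240.8,  48.4,  84.1]), np.int64(1342))]
scene dock [(0.94, array([276.5, 186.7, 106.7,  82.3]), np.int64(4685))]
top lamp [(0.7, array([261.8, 211.5,  62.7, 129.7]), np.int64(3539))]
top mast [(0.71, array([275.6, 166.4,  36.7,  35.4]), np.int64(851))]
top dock [(0.7, array([403.8, 234.5,  82.1, 129. ]), np.int64(6150))]
```

View pics/m.png

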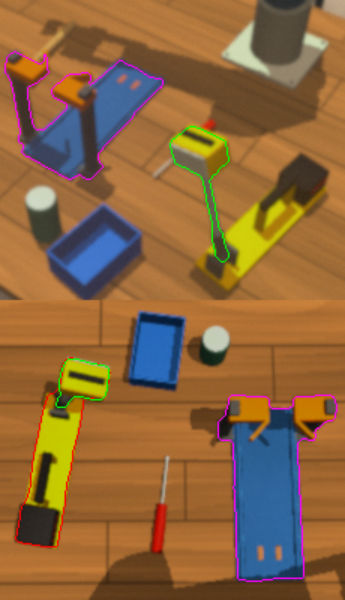

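```bash
cat > fit.py <<'E'
from h import *
M=np.load('m0.npz')
def hsv(n): return cv2.cvtColor(M[n+'img'],cv2.COLOR_RGB2HSV).astype(int)
def fit(boxes,T,D,x0,names=('scene','top'),z=0,off=False):
    def cost(p):
        e=0
        b=boxes
        for n in names: e+=(np.abs(sil(b,(p[0],p[1],p[2],z),n)-T[n])*(1-D[n])).sum()
        return e
    best=None
    for k in range(4):
        r=minimize(cost,x0,method='Nelder-Mead',options=dict(initial_simplex=np.array(x0)+np.array([[0,0,0],[25,0,0],[0,25,0],[0,0,.1]])*(-1)**k,xatol=.02,fatol=.05))
        x0=r.x
    return r.x,r.fun
T={};D={}
for n in('scene','top'):
    h=hsv(n); blue=(h[...,0]>95)&(h[...,0]<130)&(h[...,1]>90)
    d=M[n+'dock']; T[n]=(d&blue)*1.; D[n]=cv2.dilate((d&~blue).astype(np.uint8),np.ones((3,3)))*1.
    print(n,T[n].sum(),D[n].sum())
pl=[box(-195,195,-75,75,0,12),box(-195,195,-75,-57,0,20),box(-195,195,57,75,0,20)]
g=ray((400,245),'top',6)
for names in(('scene','top'),('top',),('scene',)):
    print('dock plate centre',names,*fit(pl,T,D,[g[0],g[1],0.0],names))
# lamp
T={};D={}
roi=np.zeros((400,640),bool); roi[205:305,345:445]=1
h=hsv('scene'); mm=cv2.dilate(M['scenemast'].astype(np.uint8),np.ones((3,3)))>0
y=(h[...,0]>20)&(h[...,0]<35)&(h[...,1]>180)&roi&~mm; dark=(h[...,2]<75)&roi
T['scene']=y*1.; D['scene']=((dark|mm)&~y)*1.
h=hsv('top'); mm=cv2.dilate(M['topmast'].astype(np.uint8),np.ones((3,3)))>0
roi=np.zeros((400,640),bool); roi[165:285,222:285]=1
T['top']=(M['toplamp']&~mm)*1.; D['top']=mm*1.
print(T['scene'].sum(),T['top'].sum())
lt=[box(-140,210,-45,45,0,12),box(-140,-55,-40,40,0,72)]
cv2.imwrite('/tmp/t.png',T['scene']*255)
g=ray((255,220),'top',6)
for names in(('scene','top'),('top',),('scene',)):
    print('lamp',names,*fit(lt,T,D,[g[0],g[1],-.2],names))
# orange arms (top z 245) in top
for n in('scene','top'):
    h=hsv(n); o=((h[...,0]>5)&(h[...,0]<18)&(h[...,1]>190)&(h[...,2]>150)&M[n+'dock']).astype(np.uint8)
    nn,l,s,c=cv2.connectedComponentsWithStats(o)
    print(n,[(s[i],np.round(ray(c[i],n,240),0)) for i in range(1,nn) if s[i][4]>20])
E
python3 fit.py
```

```text
scene 2293.0 3452.0
top 4474.0 2318.0
dock plate centre ('scene', 'top') [ 4.75533441e+02 -2.49624200e+02  1.54459782e-02] 219.30980392156863Traceback (most recent call last):
  File "fit.py", line 23, in <module>
    print('dock plate centre',names,*fit(pl,T,D,[g[0],g[1],0.0],names))
                                     ~~~^^^^^^^^^^^^^^^^^^^^^^^^^^^^^^
  File "fit.py", line 12, in fit
    r=minimize(cost,x0,method='Nelder-Mead',options=dict(initial_simplex=np.array(x0)+np.array([[0,0,0],[25,0,0],[0,25,0],[0,0,.1]])*(-1)**k,xatol=.02,fatol=.05))
    res = _minimize_neldermead(fun, x0, args, callback, bounds=bounds,
                               **options)
    fxr = func(xr)
    fx = function(np.copy(x), *(wrapper_args + args))
  File "fit.py", line 8, in cost
    for n in names: e+=(np.abs(sil(b,(p[0],p[1],p[2],z),n)-T[n])*(1-D[n])).sum()
                               ~~~^^^^^^^^^^^^^^^^^^^^^^^^
  File "h.py", line 18, in sil
    h=cv2.convexHull(proj(place(b,*pose),n).astype(np.float32))
                     ~~~~^^^^^^^^^^^^^^^^^^
  File "h.py", line 5, in proj
    m=optics.camera_model(n); V=m['view']; f=200/np.tan(np.radians(m['fov_y'])/2)
ValueError: time passes only in moves, steps and waits
```

```bash
sed -i "s/^from workcell.*/from workcell import ctrl, optics\nCM={n:optics.camera_model(n) for n in ('scene','top')}/; s/m=optics.camera_model(n)/m=CM[n]/" h.py; python3 fit.py
```

```text
scene 2293.0 3452.0
top 4474.0 2318.0
dock plate centre ('scene', 'top') [ 4.75533441e+02 -2.49624200e+02  1.54459782e-02] 219.30980392156863
dock plate centre ('top',) [ 4.75575789e+02 -2.50670970e+02  5.62840234e-03] 123.76470588235296
dock plate centre ('scene',) [ 4.75480827e+02 -2.49431899e+02  1.66258883e-02] 93.73725490196078
1759.0 2640.0
lamp ('scene', 'top') [ 4.94238498e+02  2.45967714e+02 -1.60809469e-01] 778.9254901960785
lamp ('top',) [ 4.94671632e+02  2.47424582e+02 -1.59271744e-01] 190.24313725490197
lamp ('scene',) [ 4.87467629e+02  2.46350958e+02 -1.66926358e-01] 538.1372549019608
scene [(array([223, 146,  29,  17, 249], dtype=int32), array([ 615., -308.,  240.])), (array([254, 158,  26,  22, 254], dtype=int32), array([ 613., -198.,  240.]))]
top [(array([431, 173,  12,   3,  25], dtype=int32), array([ 641., -337.,  240.])), (array([420, 187,  24,   4,  35], dtype=int32), array([ 594., -315.,  240.])), (array([373, 188,  24,   3,  25], dtype=int32), array([ 592., -177.,  240.]))][ WARN:0@2.221] global loadsave.cpp:1063 imwrite_ Unsupported depth image for selected encoder is fallbacked to CV_8U.
```

```bash
cat > ov.py <<'E'
from h import *
def ov(im,n,boxes,pose,col,s,c0,r0):
    for b in boxes:
        p=proj(place(b,*pose),n); p=((p-[c0,r0]+.5)*s*8).astype(int)
        for i in range(8):
            for k in(1,2,4):
                if not i&k: cv2.line(im,tuple(map(int,p[i])),tuple(map(int,p[i|k])),col,1,cv2.LINE_AA,3)
E
python3 - <<'E'
from ov import *
M=np.load('m0.npz')
dock=(440.5,-250,.012); lamp=(494.3,247,-.16)
DB=[box(-160,230,-75,75,0,12),box(155,205,25,26,220,245),box(155,205,-26,-25,220,245),box(180,181,-95,95,260,261),box(118,119,-42,42,220,245)]
LB=[box(-140,210,-45,45,0,12),box(-140,-55,-40,40,0,72),box(-50,60,-10,10,80,104)]
out=[]
for n,w in(('scene',[(215,130,120,100),(335,185,120,120)]),('top',[(360,165,100,140),(222,145,80,140)])):
    row=[]
    for c0,r0,ww,hh in w:
        im=cv2.resize(M[n+'img'][r0:r0+hh,c0:c0+ww],None,fx=3,fy=3,interpolation=cv2.INTER_CUBIC)
        ov(im,n,DB,dock,(255,255,255),3,c0,r0); ov(im,n,LB,lamp,(255,0,0),3,c0,r0)
        row.append(cv2.copyMakeBorder(im,0,420-im.shape[0],0,0,0)[:300 if n=='scene' else 420])
    out.append(np.hstack(row))
cv2.imwrite('pics/o1.png',out[0][...,::-1]); cv2.imwrite('pics/o2.png',out[1][...,::-1])
E
```

```text
(no output)
```

View pics/o1.png

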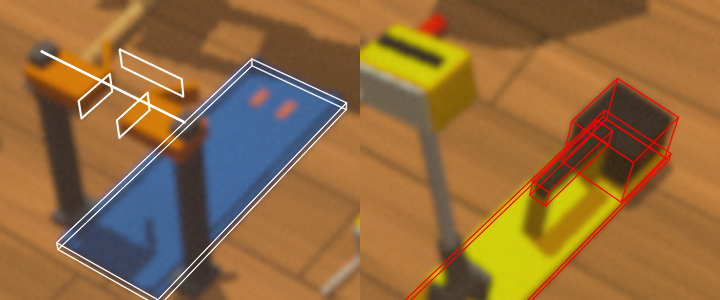

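View pics/o2.png

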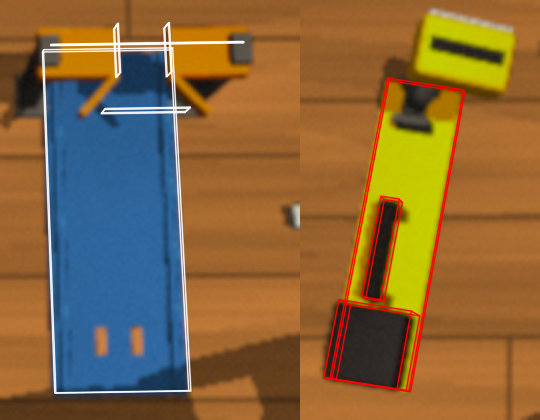

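```bash
python3 -m jog '[[0,0,-1,0,0,0,1],[0,0,-1,0,0,0,1],[0,0,-1,0,0,0,1],[0,0,-1,0,0,0,1],[0,0,-1,0,0,0,1],[1,-0.06,0,0,0,-0.62,1],[1,-0.06,0,0,0,-0.62,1],[1,-0.06,0,0,0,-0.62,1],[1,-0.06,0,0,0,-0.62,1],[1,-0.06,0,0,0,-0.62,1],[1,-0.06,0,0,0,-0.62,1],[1,-0.06,0,0,0,-0.62,1],[1,-0.06,0,0,0,-0.62,1],[1,-0.06,0,0,0,-0.62,1],[1,-0.06,0,0,0,-0.62,1]]'
python3 -m jog '[[1,-0.06,0,0,0,-0.64,1],[1,-0.06,0,0,0,-0.64,1],[1,-0.06,0,0,0,-0.64,1],[1,-0.06,0,0,0,-0.64,1],[1,-0.06,0,0,0,-0.64,1],[1,-0.06,0,0,0,-0.64,1],[1,-0.06,0,0,0,-0.64,1],[1,-0.06,0,0,0,-0.64,1],[1,-0.06,0,0,0,-0.64,1],[1,-0.06,0,0,0,-0.64,1],[1,-0.06,0,0,0,-0.66,1],[1,-0.06,0,0,0,-0.66,1],[1,-0.06,0,0,0,-0.66,1]]'
cat >> h.py <<'E'
from scipy.spatial.transform import Rotation as Rt
def pose():
    o=ctrl.get_obs(); R=Rt.from_rotvec(o['orientation']).as_matrix(); return o,np.array(o['ee_pos']),R
def goto(p,yaw,n):
    "rows for n equal steps to tool-down pose with tool-x yaw"
    o,P,R=pose(); G=Rt.from_euler('z',yaw).as_matrix()@np.diag([1,-1,-1.])
    w=Rt.from_matrix(R.T@G).as_rotvec()/n; out=[]
    Rs=Rt.from_rotvec(w).as_matrix(); Rk=R.copy()
    for k in range(n):
        out.append(np.r_[Rk.T@(np.array(p)-P)/n/40,np.degrees(w)/6]); Rk=Rk@Rs
    return np.round(out,2)
E
python3 - <<'E'
from h import *
o,P,R=pose(); print(P,R,o['qpos'])
print(repr(goto([494,247,200],np.pi-.16,10)))
E
```

```text
t: 2.1
ee_pos: [511.8, -337.7, 385.3]
orientation: [2.765, 1.492, 0.0]
ft_force: [0.2, -1.0, -0.6]
width: 87.9
grasp_force: 0.0
t: 3.4
ee_pos: [571.5, 163.5, 385.3]
orientation: [1.869, 2.525, 0.0]
ft_force: [0.9, 0.4, -0.0]
width: 87.6
grasp_force: 0.0
[571.48691879 163.5118962  385.34740265] [[-2.92386009e-01  9.56300373e-01  1.36872339e-04]
 [ 9.56300383e-01  2.92386005e-01  4.95460537e-05]
 [ 7.36135340e-06  1.45377643e-04 -9.99999989e-01]] [ 2.58643148e-01  2.16108348e-01  1.46436573e+00  1.29684659e-05
  1.46097358e+00 -3.80792022e-02]
array([[ 0.26, -0.12,  0.46,  0.  ,  0.  , -1.06],
       [ 0.27, -0.1 ,  0.46,  0.  ,  0.  , -1.06],
       [ 0.28, -0.06,  0.46,  0.  ,  0.  , -1.06],
       [ 0.28, -0.03,  0.46,  0.  ,  0.  , -1.06],
       [ 0.28, -0.  ,  0.46,  0.  ,  0.  , -1.06],
       [ 0.28,  0.03,  0.46,  0.  ,  0.  , -1.06],
       [ 0.28,  0.06,  0.46,  0.  ,  0.  , -1.06],
       [ 0.27,  0.09,  0.46,  0.  ,  0.  , -1.06],
       [ 0.26,  0.12,  0.46,  0.  ,  0.  , -1.06],
       [ 0.24,  0.15,  0.46,  0.  ,  0.  , -1.06]])
```

```bash
python3 -m jog '[[0.27,-0.1,0.4,0,0,-1,1],[0.27,-0.1,0.4,0,0,-1,1],[0.28,-0.06,0.46,0,0,-1,1],[0.28,-0.03,0.46,0,0,-1,1],[0.28,0,0.46,0,0,-1,1],[0.28,0.03,0.46,0,0,-1,1],[0.28,0.06,0.46,0,0,-1,1],[0.27,0.1,0.46,0,0,-1,1],[0.26,0.12,0.46,0,0,-1,1],[0.24,0.15,0.46,0,0,-1,1],[0,0,0,0,0,-0.6,1],[0,0,0,0,0,0,1]]'
python3 - <<'E'
from h import *
for k in range(3):
    optics.get_image('top'); o,P,R=pose(); print(P,o['qpos'],o['moment'],o['ft_force'])
print(repr(goto([494.5,247,73],np.pi-.16,5)))
E
```

```text
t: 4.6
ee_pos: [497.9, 249.0, 205.7]
orientation: [-0.26, -3.13, 0.001]
ft_force: [0.0, 0.0, 0.7]
width: 87.4
grasp_force: 0.0
[498.41770646 249.03582559 206.17689288] [ 4.42018754e-01  2.99635424e-01  1.76295692e+00 -1.53766384e-05
  1.07901213e+00 -9.60577868e-01] [ 0.05346285 -0.1402997   0.02333891] [-0.79177782  0.24659876  0.16354883]
[498.69578879 249.02187401 206.52384621] [ 4.41778749e-01  2.99253185e-01  1.76261428e+00 -8.22616249e-06
  1.07906596e+00 -9.60288790e-01] [ 0.01761517 -0.1511813  -0.01048452] [ 0.77174513  0.21448764 -0.96193458]
[498.85702419 248.98716842 206.6873501 ] [ 4.41588946e-01  2.99076935e-01  1.76244752e+00  9.72456363e-06
  1.07905833e+00 -9.60454857e-01] [ 0.02992179 -0.12229868 -0.0526782 ] [ 1.13771362  0.19818181 -0.28071093]
array([[ 0.02, -0.01,  0.67,  0.  ,  0.  , -0.02],
       [ 0.02, -0.01,  0.67,  0.  ,  0.  , -0.02],
       [ 0.02, -0.01,  0.67,  0.  ,  0.  , -0.02],
       [ 0.02, -0.01,  0.67,  0.  ,  0.  , -0.02],
       [ 0.02, -0.01,  0.67,  0.  ,  0.  , -0.02]])
```

```bash
python3 -m jog '[[0.05,-0.02,0.8,0,0,0,1],[0.05,-0.02,0.8,0,0,0,1],[0,-0.01,0.8,0,0,0,1],[0,0,0.6,0,0,0,1],[0,0,0.33,0,0,0,1],[0,0,0,0,0,0,1],[0,0,0,0,0,0,1],[0,0,0,0,0,0,0],[0,0,0,0,0,0,0],[0,0,0,0,0,0,0],[0,0,0,0,0,0,0],[0,0,0,0,0,0,0],[0,0,0,0,0,0,0]]'
python3 - <<'E'
from h import *
o,P,R=pose(); print(P,R,o)
E
```

```text
t: 6.05
ee_pos: [494.1, 247.6, 73.0]
orientation: [0.262, 3.131, 0.0]
ft_force: [0.2, -0.8, 0.1]
width: 43.3
grasp_force: 0.0
[494.11196133 247.62534168  73.04168649] [[-9.86094469e-01  1.66185726e-01  5.04362279e-05]
 [ 1.66185728e-01  9.86094469e-01  4.11233492e-05]
 [-4.29007717e-05  4.89332885e-05 -9.99999998e-01]] {'t': 6.05, 'qpos': array([ 4.43026498e-01,  4.75972469e-01,  1.86390764e+00,  2.16177555e-05,
        8.01649345e-01, -9.60824526e-01]), 'qvel': array([-0.00053249,  0.00165445,  0.00160545,  0.00013305, -0.00016878,
        0.00017329]), 'joint_torque': array([-1.07412056e-04, -5.07285583e+01, -2.04746747e+01,  2.13304977e-02,
        6.85145776e-02,  3.65305277e-04]), 'ee_pos': array([494.11196133, 247.62534168,  73.04168649]), 'orientation': array([2.61952273e-01, 3.13060556e+00, 7.09764351e-05]), 'ft_force': array([ 0.23747551, -0.76257961,  0.11324028]), 'moment': array([ 0.0663954 , -0.10883908, -0.01579889]), 'grasp_force': 0.0, 'width': 43.28002696227581}
```

```bash
python3 -m jog '[[0,0,0,0,0,0,0],[0,0,0,0,0,0,0],[0,0,0,0,0,0,0],[0,0,0,0,0,0,0],[0,0,0,0,0,0,0],[0,0,0,0,0,0,0]]'
cat > est.py <<'E'
from h import *
import json,sys
HEAD=box(-30,30,-45,45,240,295); ROD=box(-8,8,-8,8,15,240)
def lampframe(P,R):
    L=np.c_[-R[:,0],R[:,1],-R[:,2]]; return L,P-L@np.array([0,0,73.])
def mastpts(B,L,o,psi):
    phi=np.arcsin(L[2,1]); th=psi-phi
    Rx=Rt.from_euler('x',th).as_matrix(); return (B@Rx.T+[180,0,50])@L.T+o
def psi_fit(m,n,L,o):
    m=cv2.GaussianBlur(m.astype(np.float32),(0,0),1)
    def cost(a):
        im=np.zeros((400,640),np.uint8)
        for B in(HEAD,ROD):
            h=cv2.convexHull(proj(mastpts(B,L,o,a),n).astype(np.float32))
            cv2.fillConvexPoly(im,np.round(h*16).astype(np.int32),255,cv2.LINE_AA,4)
        return ((cv2.GaussianBlur(im/np.float32(255),(0,0),1)-m)**2).sum()
    g=np.arange(-.5,.5,.02); c=[cost(a) for a in g]; i=int(np.argmin(c)); g2=g[i]+np.arange(-.02,.021,.002)
    c2=np.array([cost(a) for a in g2]); j=int(np.argmin(c2)); lo=max(0,j-5);hi=min(len(g2),j+6)
    q=np.polyfit(g2[lo:hi]-g2[j],c2[lo:hi],2); return g2[j]-np.clip(q[1]/2/max(q[0],1e-9),-.01,.01), c2[j]
def look(cams=('top','scene')):
    "list of (t,psi,phi,cost,cam)"
    out=[]
    for n in cams:
        o,P,R=pose(); optics.get_image(n); r=optics.masks_of('mast',n)
        if not r: continue
        L,og=lampframe(P,R)
        a,c=psi_fit(r[0]['pixels'],n,L,og); out.append((o['t'],float(a),float(np.arcsin(L[2,1])),float(c),n,round(float(r[0]['conf']),2)))
    return out
E
python3 - <<'E'
from est import *
o,P,R=pose(); print(o['width'],o['grasp_force'],P,o['t'],o['moment'])
for r in look()+look(): print(r)
print(ctrl.get_obs()['t'])
E
```

```text
t: 6.65
ee_pos: [494.1, 247.6, 73.0]
orientation: [-0.262, -3.131, 0.0]
ft_force: [0.0, -0.2, -0.2]
width: 0.3
grasp_force: 0.0
0.3033175047286418 0.0 [494.11209515 247.59877563  72.96467964] 6.65 [ 0.05950235 -0.1186341  -0.02865867]
(6.65, 0.29969693838000594, -1.8760448617832332e-05, 44.381473541259766, 'top', 0.76)
(6.75, 0.3045883296979108, 2.8796436620025518e-05, 204.76300048828125, 'scene', 0.58)
(6.85, 0.29595888419160316, -6.9693191883886925e-06, 38.23291015625, 'top', 0.9)
(6.95, 0.3065595594607516, 1.254750889899659e-05, 109.93871307373047, 'scene', 0.92)
7.05
```

Run:
```python
from h import *
a=optics.get_image('top')[140:290,210:310]; b=optics.get_image('scene')[180:310,330:450]
a=cv2.resize(a,None,fx=3,fy=3); b=cv2.resize(b,None,fx=3.4,fy=3.4); b=cv2.copyMakeBorder(b,0,450-b.shape[0],0,0,0)
cv2.imwrite('pics/g.png',np.hstack([a,b])[...,::-1])
```

```text
(no output)
```

View pics/g.png

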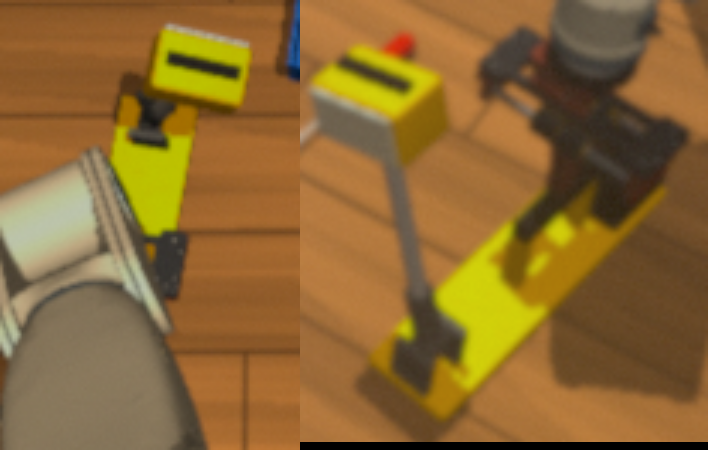

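Run:
```python
from ov import *
o,P,R=pose(); L=np.c_[-R[:,0],R[:,1],-R[:,2]]
im=optics.get_image('scene'); c0,r0=360,190; s=6
a=cv2.resize(im[r0:r0+90,c0:c0+90],None,fx=s,fy=s,interpolation=cv2.INTER_CUBIC)
a=np.clip(a.astype(float)*1.7+25,0,255).astype(np.uint8)
ov(a,'scene',[box(-50,60,-10,10,80,104)],(494.3,247,-.16),(255,0,0),s,c0,r0)
# fingers (20 wide x, to y +-14), body
for B,col in((box(-10,10,-14,14,-0,80),(0,255,0)),(box(-37,37,-89,89,80,82),(255,255,255))):
    p=B@L.T+P; ov(a,'scene',[p],(0,0,0),col,s,c0,r0)
cv2.imwrite('pics/g2.png',a[...,::-1])
```

```text
(no output)
```

View pics/g2.png

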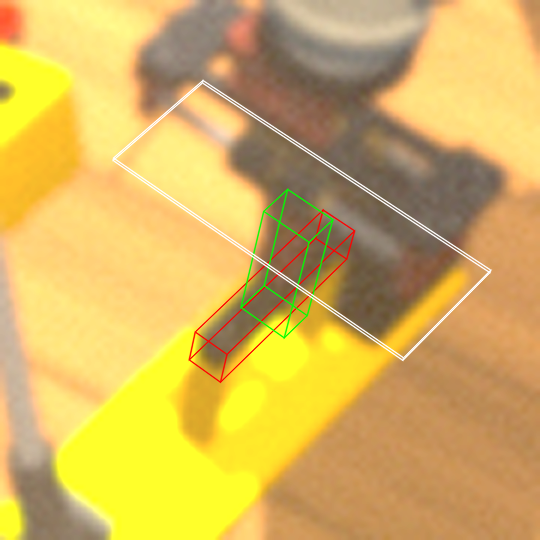

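```bash
python3 -m jog '[[0,0,-0.8,0,0,0,0],[0,0,-1,0,0,0,0],[0,0,-1,0,0,0,0],[0,0,-1,0,0,0,0],[0,0,0,0,0,0,0.5]]'
python3 - <<'E'
from ov import *
o,P,R=pose(); L=np.c_[-R[:,0],R[:,1],-R[:,2]]; print(P,o['width'])
out=[]
for n,c0,r0 in(('scene',350,150),('top',210,180)):
    im=optics.get_image(n); s=4
    a=cv2.resize(im[r0:r0+110,c0:c0+95],None,fx=s,fy=s,interpolation=cv2.INTER_CUBIC)
    a=np.clip(a.astype(float)*1.7+25,0,255).astype(np.uint8)
    ov(a,n,[box(-50,60,-10,10,80,104)],(494.3,247,-.16),(255,0,0),s,c0,r0)
    w=o['width']/2
    for B,col in((box(-10,10,-w,w,-0,80),(0,255,0)),(box(-37,37,-89,89,80,82),(255,255,255))):
        p=B@L.T+P; ov(a,n,[p],(0,0,0),col,s,c0,r0)
    out.append(a)
cv2.imwrite('pics/g3.png',np.hstack(out)[...,::-1])
E
```

```text
t: 7.7
ee_pos: [497.3, 249.2, 230.8]
orientation: [0.261, 3.122, 0.008]
ft_force: [1.0, 0.2, 0.4]
width: 5.3
grasp_force: 0.0
[497.32546342 249.15091655 230.76144325] 5.3392189167298705
```

View pics/g3.png

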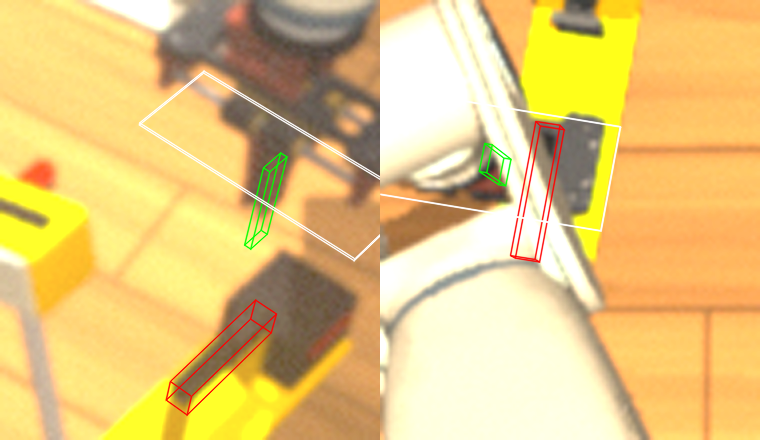

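```bash
python3 -m jog '[[0,0,0,0,0,0,1],[0,0,0.5,0,0,0,1],[0,0,0.5,0,0,0,1],[0,0,0,0,0,0,1],[0,0,0,0,0,0,1],[0,0,0,0,0,0,1],[0,0,0,0,0,0,1],[0,0,0,0,0,0,1],[0,0,0,0,0,0,1],[0,0,0,0,0,0,1],[0,0,0.8,0,0,0,1],[0,0,0.8,0,0,0,1],[0,0,0.6,0,0,0,1],[0,0,0.4,0,0,0,1],[0,0,0.2,0,0,0,1],[0,0,0,0,0,0,1],[0,0,0,0,0,0,1]]'
python3 - <<'E'
from ov import *
o,P,R=pose(); L=np.c_[-R[:,0],R[:,1],-R[:,2]]; print(P,o['width'],o['ft_force'])
out=[]
for n,c0,r0 in(('scene',350,180),):
    im=optics.get_image(n); s=5
    a=cv2.resize(im[r0:r0+110,c0:c0+110],None,fx=s,fy=s,interpolation=cv2.INTER_CUBIC)
    a=np.clip(a.astype(float)*2+40,0,255).astype(np.uint8)
    ov(a,n,[box(-50,60,-10,10,80,104)],(494.3,247,-.16),(255,0,0),s,c0,r0)
    w=o['width']/2+5
    for yy in(-w,w): ov(a,n,[box(-10,10,yy-5,yy+5,40,100)@L.T+P],(0,0,0),(0,255,0),s,c0,r0)
    out.append(a)
cv2.imwrite('pics/g4.png',np.hstack(out)[...,::-1])
E
```

```text
t: 9.5
ee_pos: [494.6, 247.9, 73.6]
orientation: [0.262, 3.13, 0.001]
ft_force: [0.2, -0.1, 0.4]
width: 88.1
grasp_force: 0.0
[494.63255975 247.8576516   73.62974518] 88.07794284747408 [ 0.22645751 -0.12694787  0.3579914 ]
```

View pics/g4.png

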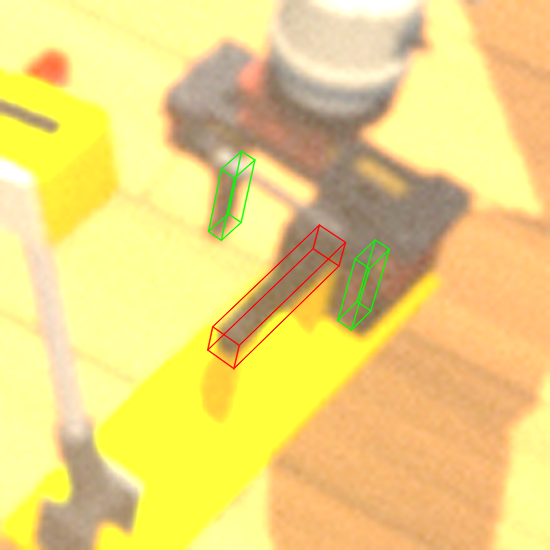

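```bash
python3 -m jog '[[0,0,0.4,0,0,0,1],[0,0,0.3,0,0,0,1],[0,0,0.2,0,0,0,1],[0,0,0.15,0,0,0,1],[0,0,0.1,0,0,0,1],[0,0,0,0,0,0,1]]'; python3 -m jog '[[0,0,0,0,0,0,0],[0,0,0,0,0,0,0],[0,0,0,0,0,0,0],[0,0,0,0,0,0,0],[0,0,0,0,0,0,0],[0,0,0,0,0,0,0],[0,0,0,0,0,0,0],[0,0,0,0,0,0,0],[0,0,0,0,0,0,0],[0,0,0,0,0,0,0],[0,0,0,0,0,0,0],[0,0,0,0,0,0,0],[0,0,0,0,0,0,0]]'
```

```text
t: 10.15
ee_pos: [493.9, 247.5, 26.5]
orientation: [-0.262, -3.13, 0.001]
ft_force: [0.3, 0.4, -0.5]
width: 88.0
grasp_force: 0.0
t: 11.45
ee_pos: [494.2, 247.7, 27.0]
orientation: [0.262, 3.131, 0.0]
ft_force: [0.1, 0.7, -1.4]
width: 19.7
grasp_force: 30.0
```

```bash
cat >> h.py <<'E'
def path(wps,R=None,P=None):
    "wps: list of (p,yaw,n); trapezoid-smoothed rows in tool axes"
    if P is None: _,P,R=pose()
    for p,yaw,n in wps:
        p=np.array(p,float); G=Rt.from_euler('z',yaw).as_matrix()@np.diag([1,-1,-1.])
        w=Rt.from_matrix(R.T@G).as_rotvec(); k=np.arange(n)+.5; wt=np.minimum(1,np.minimum(k,n-k)/(n*.3)); wt/=wt.sum()
        Rk=R.copy()
        for q in wt:
            print('['+','.join('%g'%round(v,2) for v in np.r_[Rk.T@(p-P)*q/40,np.degrees(w)*q/6])+',0],',end='')
            Rk=Rk@Rt.from_rotvec(w*q).as_matrix()
        print(); P=p;R=G
E
python3 - <<'E'
from h import *
for px in((308,168),(342,168)): print(ray(px,'top',70))
path([([494,247.6,52],np.pi-.167,4),([378,240,87],np.pi+.012,14)])
E
```

```text
[702.35487576  55.28668396  70.        ]
[701.96550471 -59.45636666  70.        ]
[0,-0,-0.09,0,0,0,0],[0,-0,-0.22,0,0,0,0],[0,-0,-0.22,0,0,0,0],[0,-0,-0.09,0,0,0,0],
[0.03,-0.01,-0.01,0,0,-0.02,0],[0.1,-0.02,-0.03,0,0,-0.06,0],[0.17,-0.04,-0.05,0,0,-0.1,0],[0.24,-0.05,-0.07,0,0,-0.15,0],[0.29,-0.06,-0.09,0,0,-0.17,0],[0.29,-0.05,-0.09,0,0,-0.17,0],[0.29,-0.05,-0.09,0,0,-0.17,0],[0.29,-0.04,-0.09,0,0,-0.17,0],[0.29,-0.04,-0.09,0,0,-0.17,0],[0.29,-0.03,-0.09,0,0,-0.17,0],[0.25,-0.02,-0.07,0,0,-0.15,0],[0.18,-0.01,-0.05,0,0,-0.1,0],[0.11,-0.01,-0.03,0,0,-0.06,0],[0.04,-0,-0.01,0,0,-0.02,0],
```

```bash
python3 -m jog '[[0,0,-0.09,0,0,0,0],[0,0,-0.22,0,0,0,0],[0,0,-0.22,0,0,0,0],[0,0,-0.09,0,0,0,0],[0.03,-0.01,-0.01,0,0,-0.02,0],[0.1,-0.02,-0.03,0,0,-0.06,0],[0.17,-0.04,-0.05,0,0,-0.1,0],[0.24,-0.05,-0.07,0,0,-0.15,0],[0.29,-0.06,-0.09,0,0,-0.17,0],[0.29,-0.05,-0.09,0,0,-0.17,0],[0.29,-0.05,-0.09,0,0,-0.17,0],[0.29,-0.04,-0.09,0,0,-0.17,0],[0.29,-0.04,-0.09,0,0,-0.17,0],[0.29,-0.03,-0.09,0,0,-0.17,0],[0.25,-0.02,-0.07,0,0,-0.15,0],[0.18,-0.01,-0.05,0,0,-0.1,0],[0.11,-0.01,-0.03,0,0,-0.06,0],[0.04,0,-0.01,0,0,-0.02,0]]'
sed -i 's/np.array(\[0,0,73.\])/np.array([0,0,27.])/' est.py
python3 - <<'E'
from est import *
for r in look(): print(r)
o,P,R=pose(); print(o['t'],P,R[:,1],o['ft_force'],o['width'],o['moment'],o['qpos'])
path([([378,-5,87],np.pi+.012,20)])
E
```

```text
t: 13.25
ee_pos: [378.2, 240.3, 86.4]
orientation: [-0.015, 3.141, 0.0]
ft_force: [0.3, -0.9, -7.1]
width: 19.9
grasp_force: 30.0
(13.25, 0.30477223305714285, 7.478077602584725e-05, 41.633853912353516, 'top', 0.68)
(13.35, 0.31653114174636354, 0.00018124751870734075, 216.417724609375, 'scene', 0.77)
13.45 [378.9024533  240.44304829  86.17114446] [-8.81760497e-03  9.99961108e-01  1.81631535e-04] [-0.23307101  0.69957821 -7.21445418] 19.383506409866268 [ 0.21212391 -0.03005569 -0.00764166] [ 5.38943629e-01  3.28537259e-01  2.08023864e+00 -1.46917321e-05
  7.32440780e-01 -1.04065946e+00]
[0,-0.04,-0,0,0,-0,0],[0,-0.11,-0,0,0,-0,0],[0,-0.18,-0,0,0,-0,0],[0,-0.26,-0,0,0,-0,0],[0,-0.33,-0,0,0,-0,0],[0.01,-0.4,-0,0,0,-0,0],[0.01,-0.44,-0,0,0,-0,0],[0.01,-0.44,-0,0,0,-0,0],[0.01,-0.44,-0,0,0,-0,0],[0.01,-0.44,-0,0,0,-0,0],[0.01,-0.44,-0,0,0,-0,0],[0.01,-0.44,-0,0,0,-0,0],[0.01,-0.44,-0,0,0,-0,0],[0.01,-0.44,-0,0,0,-0,0],[0.01,-0.4,-0,0,0,-0,0],[0,-0.33,-0,0,0,-0,0],[0,-0.26,-0,0,0,-0,0],[0,-0.18,-0,0,0,-0,0],[0,-0.11,-0,0,0,-0,0],[0,-0.04,-0,0,0,-0,0],
```

```bash
python3 -m jog '[[0,-0.04,0,0,0,0,0],[0,-0.11,0,0,0,0,0],[0,-0.18,0,0,0,0,0],[0,-0.26,0,0,0,0,0],[0,-0.33,0,0,0,0,0],[0.01,-0.4,0,0,0,0,0],[0.01,-0.44,0,0,0,0,0],[0.01,-0.44,0,0,0,0,0],[0.01,-0.44,0,0,0,0,0],[0.01,-0.44,0,0,0,0,0],[0.01,-0.44,0,0,0,0,0],[0.01,-0.44,0,0,0,0,0],[0.01,-0.44,0,0,0,0,0],[0.01,-0.44,0,0,0,0,0],[0.01,-0.4,0,0,0,0,0],[0,-0.33,0,0,0,0,0],[0,-0.26,0,0,0,0,0],[0,-0.18,0,0,0,0,0],[0,-0.11,0,0,0,0,0],[0,-0.04,0,0,0,0,0]]'
cat > bal.py <<'E'
from est import *
from scipy.optimize import least_squares
import os
I,K,G,C,ML,HP=.0162,.537,.604,.0195,.0615,-.023
TAU=.04; DT=.01; U=.10472; S='st.json'
def sim(x,f,fc,ru,ry,thold,b=0,trace=False):
    """x=(psi,psidot), f actual phi, fc commanded phi, vy cmd speed handled by steps; ru rows turn (units), ry rows y shift (units)
    linear ramps per row, first-order lag TAU; then hold"""
    p,w=x; fd=0; yc=0;y=0;vy=0; tr=[]
    cmd=[]
    for u,s in zip(ru,ry):
        for i in range(10): fc-=u*U/10; yc+=s*.04/10; cmd.append((fc,yc))
    cmd+= [(fc,yc)]*int(round(thold/DT))
    for c,yy in cmd:
        nf=(c-f)/TAU; fa=(nf-fd)/DT; fd=nf; f+=fd*DT
        nv=(yy-y)/TAU; a=(nv-vy)/DT; vy=nv; y+=vy*DT
        a+=HP*fa
        acc=(G*np.sin(p)-K*(p-f)-C*(w-fd)+ML*a+b)/I
        w+=acc*DT; p+=w*DT
        if p-f>.3: p=f+.3; w=min(w,fd)
        if p-f<-.3: p=f-.3; w=max(w,fd)
        if trace: tr.append((p,w,f,y))
    return (np.array([p,w]),f,fc,np.array(tr)) if trace else (np.array([p,w]),f,fc)
def save(d): json.dump(d,open(S,'w'))
def load(): return json.load(open(S))
def update(ru,ry,cams=('top','scene')):
    "after rows were run: predict with the rows, look, Kalman-correct psi,psidot,b"
    d=load(); x=np.array(d['x']); Pm=np.array(d['P']); b=d['b']; f,fc=d['f'],d['fc']
    T=len(ru)*.1
    def prop(x,b,f,fc,ru,ry,th): 
        X,f2,fc2=sim(x,f,fc,ru,ry,th,b); return X,f2,fc2
    def step(x,b,Pm,f,fc,ru,ry,th):
        X,f2,fc2=prop(x,b,f,fc,ru,ry,th); F=np.eye(3)
        for i in range(3):
            e=np.zeros(3); e[i]=1e-4; Xi,_,_=prop(x+e[:2],b+e[2],f,fc,ru,ry,th); F[:2,i]=(Xi-X)/1e-4
        t=len(ru)*.1+th
        return X,b,F@Pm@F.T+np.diag([1e-5,4e-4,1e-6])*t,f2,fc2
    x,b,Pm,f,fc=step(x,b,Pm,f,fc,ru,ry,0)
    for n in cams:
        r=look((n,))
        if r:
            t,ps,ph,c,_,cf=r[0]
            f=ph   # measured foot roll
            z=ps-(0.004 if n=='scene' else -0.0)
            s2=.008**2 if cf>.5 else .03**2
            H=np.array([1,0,0]); k=Pm@H/(H@Pm@H+s2); inn=z-x[0]
            x=x+k[:2]*inn; b=b+k[2]*inn; Pm=Pm-np.outer(k,H@Pm)
            print('%s t%.2f meas %.3f pred-err %+.3f cost %.0f conf %.2f phi %.3f(cmd %.3f)'%(n,t,ps,inn,c,cf,ph,fc))
        x,b,Pm,f,fc=step(x,b,Pm,f,fc,[],[],.1)
    print('psi %.3f rate %.3f b %.4f sd %.3f %.3f'%(x[0],x[1],b,Pm[0,0]**.5,Pm[1,1]**.5))
    save(dict(x=list(x),P=Pm.tolist(),b=float(b),f=float(f),fc=float(fc)))
def plan(n,N=22,ry=None,umax=.8,hold=.2):
    "optimise N rows; the first n are to be run, then .2 s looking with no motion (repeated)"
    d=load(); ry0=list(ry or [])+[0]*N; rows=[i for i in range(N) if i<n or (i-n)%(n+2)>=2]
    ryf=[0]*N; 
    for k,i in enumerate(rows): ryf[i]=ry0[k]
    def full(v):
        u=np.zeros(N); u[rows]=v; return u
    def res(v):
        u=full(v); X,f,fc,tr=sim(d['x'],d['f'],d['fc'],u,ryf,.2,d['b'],True)
        feq=-(d['b']+ (G-K)*0)/K
        return np.r_[tr[::5,0]*3,tr[::5,1]*.6,v*.6,(tr[::5,2]-feq)*.3,X*6]
    r=least_squares(res,np.zeros(len(rows)),bounds=(-umax,umax))
    u=np.round(r.x[:n],2); X,f,fc,tr=sim(d['x'],d['f'],d['fc'],full(np.r_[u,r.x[n:]]),ryf,.2,d['b'],True)
    print('u',u.tolist()); print('psi per .1s',np.round(tr[9::10,0],3)[:14].tolist(),'phi',np.round(tr[9::10,2],3)[:14].tolist())
E
python3 - <<'E'
from bal import *
for r in look(): print(r)
o,P,R=pose(); L,_=lampframe(P,R); f=float(np.arcsin(L[2,1])); print(P,o['t'],o['qpos'][:6],R[:,1])
save(dict(x=[f+.3,0],P=np.diag([1e-6,1e-4,1e-4]).tolist(),b=0.,f=f,fc=f))
for n in(5,6,8): plan(n)
E
```

```text
t: 15.45
ee_pos: [376.7, -6.5, 86.2]
orientation: [-0.013, 3.142, 0.0]
ft_force: [0.8, -0.3, -6.8]
width: 20.0
grasp_force: 30.0
(15.45, 0.2984659229067656, 3.041299371434196e-05, 65.55384826660156, 'top', 0.7)
(15.55, 0.31968319749680985, 8.49851143539753e-05, 134.7743682861328, 'scene', 0.94)
[376.6720437   -5.87206788  86.15275591] 15.65 [-4.72368260e-02  2.38636322e-01  2.22569837e+00  9.49993060e-05
  6.77392348e-01 -1.62749918e+00] [-9.39185518e-03  9.99955893e-01  6.70526990e-05]
u [0.06, 0.06, 0.05, 0.05, 0.06]
psi per .1s [0.296, 0.289, 0.284, 0.279, 0.273, 0.267, 0.261, 0.256, 0.251, 0.244, 0.235, 0.223, 0.208, 0.19] phi [-0.004, -0.011, -0.016, -0.021, -0.027, -0.029, -0.029, -0.031, -0.034, -0.036, -0.038, -0.04, -0.041, -0.041]
u [0.06, 0.05, 0.05, 0.05, 0.05, 0.03]
psi per .1s [0.296, 0.29, 0.285, 0.28, 0.274, 0.27, 0.265, 0.261, 0.257, 0.252, 0.245, 0.237, 0.225, 0.211] phi [-0.004, -0.01, -0.015, -0.02, -0.026, -0.029, -0.03, -0.03, -0.032, -0.034, -0.036, -0.038, -0.04, -0.041]
u [0.7, -0.57, -0.31, -0.1, 0.03, 0.08, 0.08, 0.07]
psi per .1s [0.248, 0.171, 0.105, 0.059, 0.03, 0.014, 0.006, 0.001, -0.002, -0.005, -0.007, -0.009, -0.012, -0.015] phi [-0.052, -0.029, 0.009, 0.026, 0.027, 0.02, 0.012, 0.004, 0.002, 0.002, 0.001, -0.001, -0.001, -0.001]
```

Run:
```python
from bal import *
d=load()
for ru in([.2]*3,[.2]*3+[0],[.15]*4,[.3,.3,-.1,-.1]):
    X,f,fc,tr=sim(d['x'],d['f'],d['fc'],ru,[0]*len(ru),.2,0,True); print(ru,X,f)
    s=dict(d); s.update(x=list(X),f=f,fc=fc); save(s); plan(5); save(d)
```

```text
[0.2, 0.2, 0.2] [ 0.16586171 -0.4569161 ] -0.0627450255004263
u [-0.44, -0.25, -0.08, 0.02, 0.08]
psi per .1s [0.116, 0.072, 0.041, 0.021, 0.009, 0.001, -0.004, -0.006, -0.008, -0.01, -0.013, -0.017, -0.021, -0.026] phi [-0.03, 0.001, 0.015, 0.016, 0.01, 0.008, 0.007, 0.003, 0.0, -0.001, -0.002, -0.001, -0.001, -0.001]
[0.2, 0.2, 0.2, 0] [ 0.11524626 -0.54760962] -0.0627638254343609
u [-0.27, -0.21, -0.16, -0.12, -0.1]
psi per .1s [0.056, -0.005, -0.062, -0.112, -0.155, -0.19, -0.219, -0.245, -0.261, -0.251, -0.238, -0.223, -0.202, -0.177] phi [-0.042, -0.019, -0.001, 0.013, 0.024, 0.027, 0.027, 0.032, 0.039, 0.042, 0.041, 0.044, 0.046, 0.046]
[0.15, 0.15, 0.15, 0.15] [ 0.16600335 -0.43555578] -0.06275000343211345
u [-0.41, -0.25, -0.1, 0.01, 0.07]
psi per .1s [0.118, 0.075, 0.043, 0.023, 0.011, 0.003, -0.001, -0.002, -0.002, -0.003, -0.003, -0.004, -0.006, -0.007] phi [-0.032, -0.002, 0.013, 0.016, 0.011, 0.009, 0.008, 0.005, 0.001, -0.0, -0.001, -0.0, -0.0, -0.0]
[0.3, 0.3, -0.1, -0.1] [ 0.06496005 -0.51651846] -0.04183078390589598
u [-0.8, -0.15, 0.14, 0.21, 0.18]
psi per .1s [0.012, -0.02, -0.029, -0.025, -0.017, -0.01, -0.004, 0.001, 0.005, 0.009, 0.012, 0.015, 0.018, 0.022] phi [0.018, 0.052, 0.047, 0.027, 0.008, 0.002, 0.002, -0.0, -0.002, -0.002, -0.001, 0.0, 0.001, 0.001]
```

```bash
sed -i "s/b=0,trace=False):/b=0,trace=False,stop=True):/; s/if p-f>.3: p=f/if stop and p-f>.3: p=f/; s/if p-f<-.3: p=f/if stop and p-f<-.3: p=f/; s/,d\['b'\],True)/,d['b'],True,False)/" bal.py
python3 -m jog '[[0,0,0,0.15,0,0,0],[0,0,0,0.15,0,0,0],[0,0,0,0.15,0,0,0],[0,0,0,0.15,0,0,0]]'
python3 - <<'E'
from bal import *
update([.15]*4,[0]*4); plan(5); plan(4)
E
```

```text
t: 16.05
ee_pos: [376.7, -5.7, 86.2]
orientation: [-0.015, 3.14, -0.099]
ft_force: [-1.1, 0.6, -7.8]
width: 19.7
grasp_force: 30.0
top t16.05 meas 0.201 pred-err -0.035 cost 28 conf 0.63 phi -0.063(cmd -0.063)
scene t16.15 meas 0.173 pred-err +0.012 cost 124 conf 0.88 phi -0.063(cmd -0.063)
psi 0.097 rate -0.773 b -0.0170 sd 0.013 0.066
u [-0.8, -0.8, -0.49, 0.37, 0.63]
psi per .1s [0.011, -0.065, -0.108, -0.11, -0.089, -0.069, -0.05, -0.029, -0.013, -0.005, -0.001, -0.0, 0.0, 0.0] phi [-0.003, 0.08, 0.14, 0.127, 0.071, 0.052, 0.051, 0.034, 0.022, 0.02, 0.023, 0.028, 0.029, 0.03]
u [-0.8, -0.8, -0.4, 0.58]
psi per .1s [0.011, -0.065, -0.109, -0.114, -0.105, -0.086, -0.056, -0.032, -0.017, -0.01, -0.007, -0.007, -0.011, -0.016] phi [-0.003, 0.08, 0.133, 0.102, 0.087, 0.086, 0.051, 0.024, 0.016, 0.02, 0.022, 0.022, 0.027, 0.03]
```

```bash
sed -i "s/0.004 if n=='scene'/0.013 if n=='scene'/" bal.py
python3 - <<'E'
import bal
from bal import *
save(dict(x=[.3,0],P=np.diag([2.5e-5,2e-3,2.5e-5]).tolist(),b=0.,f=0.,fc=0.))
q={'top':(16.05,.201,-.063,0,'top',.9),'scene':(16.15,.173,-.063,0,'s',.9)}
bal.look=lambda c:[q[c[0]]]
update([.15]*4,[0]*4); plan(4);plan(3)
E
```

```text
top t16.05 meas 0.201 pred-err -0.035 cost 0 conf 0.90 phi -0.063(cmd -0.063)
scene t16.15 meas 0.173 pred-err -0.023 cost 0 conf 0.90 phi -0.063(cmd -0.063)
psi 0.103 rate -0.740 b -0.0153 sd 0.011 0.058
u [-0.8, -0.8, -0.24, 0.53]
psi per .1s [0.021, -0.051, -0.089, -0.093, -0.086, -0.07, -0.044, -0.023, -0.009, -0.002, 0.002, 0.003, 0.003, 0.002] phi [-0.003, 0.08, 0.121, 0.09, 0.075, 0.074, 0.045, 0.022, 0.016, 0.02, 0.021, 0.022, 0.025, 0.028]
u [-0.8, -0.8, 0.0]
psi per .1s [0.021, -0.051, -0.09, -0.101, -0.091, -0.063, -0.035, -0.016, -0.003, 0.003, 0.005, 0.006, 0.006, 0.007] phi [-0.003, 0.08, 0.103, 0.105, 0.105, 0.065, 0.031, 0.018, 0.016, 0.016, 0.021, 0.026, 0.028, 0.029]
```

Run:
```python
from bal import *
save(dict(x=[.107,-.58],P=np.diag([1e-4,8e-3,2.5e-5]).tolist(),b=-.003,f=-.063,fc=-.0628))
plan(4)
```

```text
u [-0.8, -0.43, 0.1, 0.3]
psi per .1s [0.044, -0.003, -0.024, -0.027, -0.026, -0.02, -0.011, -0.002, 0.004, 0.008, 0.011, 0.014, 0.016, 0.02] phi [-0.003, 0.052, 0.058, 0.033, 0.025, 0.024, 0.013, 0.004, 0.002, 0.003, 0.004, 0.004, 0.005, 0.006]
```

```bash
python3 -m jog '[[0,0,0,-0.8,0,0,0],[0,0,0,-0.5,0,0,0],[0,0,0,0.1,0,0,0],[0,0,0,0.2,0,0,0]]'
python3 - <<'E'
from bal import *
update([-.8,-.5,.1,.2],[0]*4); plan(4)
E
```

```text
t: 16.65
ee_pos: [376.7, -7.1, 86.1]
orientation: [0.01, -3.141, -0.062]
ft_force: [-0.5, -0.1, -7.5]
width: 19.9
grasp_force: 30.0
top t16.65 meas 0.020 pred-err +0.039 cost 59 conf 0.73 phi 0.040(cmd 0.042)
scene t16.75 meas 0.061 pred-err +0.004 cost 134 conf 0.80 phi 0.040(cmd 0.042)
psi 0.086 rate 0.445 b 0.0001 sd 0.012 0.074
u [0.8, 0.8, -0.24, -0.71]
psi per .1s [0.136, 0.169, 0.163, 0.132, 0.103, 0.074, 0.045, 0.023, 0.01, 0.004, 0.001, -0.0, 0.001, 0.002] phi [-0.018, -0.101, -0.106, -0.048, -0.027, -0.026, -0.003, 0.013, 0.015, 0.009, 0.007, 0.006, 0.003, 0.0]
```

```bash
python3 -m jog '[[0,0,0,0.8,0,0,0],[0,0,0,0.8,0,0,0],[0,0,0,-0.2,0,0,0],[0,0,0,-0.7,0,0,0]]'
python3 - <<'E'
from bal import *
update([.8,.8,-.2,-.7],[0]*4); plan(4)
E
```

```text
t: 17.25
ee_pos: [376.7, -4.2, 86.1]
orientation: [-0.022, 3.141, -0.047]
ft_force: [-0.0, 0.2, -7.4]
width: 19.8
grasp_force: 30.0
top t17.25 meas 0.107 pred-err -0.023 cost 23 conf 0.69 phi -0.030(cmd -0.031)
scene t17.35 meas 0.065 pred-err -0.011 cost 145 conf 0.66 phi -0.031(cmd -0.031)
psi 0.007 rate -0.514 b -0.0019 sd 0.009 0.035
u [-0.8, -0.37, 0.25, 0.45]
psi per .1s [-0.046, -0.077, -0.078, -0.064, -0.049, -0.035, -0.02, -0.009, -0.003, 0.001, 0.003, 0.004, 0.004, 0.004] phi [0.029, 0.079, 0.072, 0.032, 0.019, 0.018, 0.005, -0.003, -0.004, -0.001, 0.0, 0.0, 0.002, 0.003]
```

```bash
sed -i 's/^TAU=.04/TAU=.012/' bal.py
python3 - <<'E'
from bal import *
plan(4)
E
```

```text
u [-0.8, -0.26, 0.23, 0.38]
psi per .1s [-0.043, -0.065, -0.061, -0.048, -0.038, -0.027, -0.015, -0.008, -0.004, -0.003, -0.002, -0.003, -0.005, -0.006] phi [0.051, 0.079, 0.056, 0.017, 0.016, 0.016, 0.001, -0.004, -0.003, 0.0, 0.001, 0.001, 0.002, 0.003]
```

```bash
python3 -m jog '[[0,0,0,-0.8,0,0,0],[0,0,0,-0.3,0,0,0],[0,0,0,0.2,0,0,0],[0,0,0,0.4,0,0,0]]'
python3 - <<'E'
from bal import *
update([-.8,-.3,.2,.4],[0]*4); plan(4);plan(5)
E
```

```text
t: 17.85
ee_pos: [376.6, -7.0, 86.1]
orientation: [0.01, -3.141, -0.029]
ft_force: [0.0, -0.4, -7.6]
width: 19.8
grasp_force: 30.0
top t17.85 meas 0.001 pred-err +0.043 cost 45 conf 0.73 phi 0.018(cmd 0.021)
scene t17.95 meas 0.048 pred-err +0.007 cost 104 conf 0.83 phi 0.019(cmd 0.021)
psi 0.067 rate 0.372 b -0.0001 sd 0.008 0.029
u [0.8, 0.23, -0.31, -0.44]
psi per .1s [0.103, 0.11, 0.092, 0.068, 0.052, 0.036, 0.022, 0.013, 0.01, 0.009, 0.01, 0.013, 0.017, 0.021] phi [-0.061, -0.086, -0.055, -0.009, -0.008, -0.008, 0.006, 0.01, 0.008, 0.004, 0.004, 0.004, 0.002, 0.001]
u [0.8, 0.22, -0.26, -0.33, -0.27]
psi per .1s [0.103, 0.11, 0.093, 0.067, 0.043, 0.028, 0.017, 0.009, 0.005, 0.003, 0.003, 0.004, 0.005, 0.006] phi [-0.061, -0.085, -0.059, -0.025, 0.004, 0.004, 0.004, 0.007, 0.007, 0.005, 0.003, 0.001, 0.001, 0.001]
```

```bash
cat > ident.py <<'E'
import bal
from bal import *
seg=[[.15]*4,[-.8,-.5,.1,.2],[.8,.8,-.2,-.7],[-.8,-.3,.2,.4]]
Z=[(.201,.160),(.020,.048),(.107,.052),(.001,.035)]
names=['K','G','C','HP','TAU']; p0=np.array([.537,.604,.0195,-.023,.012]); sd=np.array([.02,.03,.003,.06,.03])
def run(v):
    for n,x in zip(names,v[:5]): setattr(bal,n,x if n!='TAU' else max(x,.011))
    out=[];x=np.array([.3,0]);f=fc=0.
    for u,z in zip(seg,Z):
        x,f,fc=sim(x,f,fc,u,[0]*len(u),0,v[5]); out.append(x[0]-z[0])
        x,f,fc=sim(x,f,fc,[],[],.1,v[5]); out.append(x[0]-z[1]); x,f,fc=sim(x,f,fc,[],[],.1,v[5])
    return np.array(out),x,f,fc
def res(v): return np.r_[run(v)[0]/.008,(v[:5]-p0)/sd,v[5]/.01]
if __name__=='__main__':
    best=None
    for hp in(-.05,0,.05):
        for tau in(.012,.03):
            r=least_squares(res,np.r_[p0[:3],hp,tau,0.],x_scale=np.r_[sd,.01],diff_step=1e-3)
            if best is None or r.cost<best.cost: best=r
    print(best.cost,best.x); o,x,f,fc=run(best.x); print(np.round(o,3),x,f)
    save(dict(x=list(x),P=np.diag([1e-4,2e-3,1e-6]).tolist(),b=best.x[5],f=f,fc=fc)); plan(4)
E
python3 ident.py
```

```text
1.8154108334641694 [ 0.55347825  0.57329829  0.02017581 -0.03003861  0.01068182  0.00350648]
[ 0.007  0.001 -0.002  0.002 -0.004  0.004 -0.003  0.002] [0.08139999 0.46109563] 0.020944000000000004
u [0.8, 0.38, -0.34, -0.52]
psi per .1s [0.128, 0.14, 0.118, 0.085, 0.062, 0.041, 0.021, 0.009, 0.003, -0.0, -0.002, -0.003, -0.002, -0.002] phi [-0.062, -0.102, -0.067, -0.013, -0.013, -0.013, 0.003, 0.007, 0.003, -0.002, -0.003, -0.003, -0.005, -0.007]
```

```bash
sed -i 's/^I,K,G,C,ML,HP=.*/I,K,G,C,ML,HP=.0162,.5535,.5733,.0202,.0615,-.030/; s/^TAU=.012/TAU=.011/' bal.py; python3 -m jog '[[0,0,0,0.8,0,0,0],[0,0,0,0.4,0,0,0],[0,0,0,-0.3,0,0,0],[0,0,0,-0.5,0,0,0]]'
python3 - <<'E'
from bal import *
update([.8,.4,-.3,-.5],[0]*4); plan(4)
E
```

```text
t: 18.45
ee_pos: [376.7, -5.1, 86.1]
orientation: [0.018, -3.141, 0.03]
ft_force: [-0.5, 0.8, -7.8]
width: 20.0
grasp_force: 30.0
top t18.45 meas 0.048 pred-err -0.032 cost 34 conf 0.89 phi -0.019(cmd -0.021)
psi -0.025 rate -0.397 b 0.0032 sd 0.011 0.031
u [-0.73, 0.02, 0.26, 0.29]
psi per .1s [-0.063, -0.068, -0.056, -0.039, -0.028, -0.018, -0.009, -0.004, -0.001, -0.0, 0.0, 0.0, -0.0, -0.001] phi [0.055, 0.053, 0.026, -0.004, -0.004, -0.004, -0.011, -0.012, -0.01, -0.007, -0.007, -0.007, -0.006, -0.006]
```

```bash
python3 - <<'E'
s=open('ident.py').read()
s=s.replace("[-.8,-.3,.2,.4]]","[-.8,-.3,.2,.4],[.8,.4,-.3,-.5]]").replace("(.001,.035)]","(.001,.035),(.048,None)]")
s=s.replace("out.append(x[0]-z[1])","out.append(0 if z[1] is None else x[0]-z[1])")
s=s.replace("names=","W=1.\nnames=").replace("for hp in(-.05,0,.05)","for hp in(-.05,.03)")
s=s.replace("    save(dict","    print('params',[round(float(q),4) for q in best.x])\n    save(dict")
open('ident.py','w').write(s)
E
python3 ident.py
```

```text
3.6194354458560696 [ 0.55341137  0.57889794  0.02039999 -0.02170852  0.01099586  0.00261366]
[ 0.009  0.004  0.005  0.008 -0.007  0.001 -0.007 -0.005  0.007  0.   ] [-0.01937317 -0.37794284] -0.02094400000000013
params [0.5534, 0.5789, 0.0204, -0.0217, 0.011, 0.0026]
u [-0.69, 0.0, 0.24, 0.27]
psi per .1s [-0.054, -0.06, -0.049, -0.035, -0.024, -0.015, -0.006, -0.001, 0.003, 0.005, 0.007, 0.008, 0.009, 0.011] phi [0.051, 0.051, 0.026, -0.002, -0.002, -0.002, -0.009, -0.01, -0.008, -0.006, -0.006, -0.006, -0.004, -0.004]
```

```bash
cat > run.py <<'E'
import bal,sys
from bal import *
LOG='log.json'; names=['K','G','C','HP']
D0=dict(segs=[dict(u=u,y=[0]*len(u),z=z,h=.2) for u,z in zip([[.15]*4,[-.8,-.5,.1,.2],[.8,.8,-.2,-.7],[-.8,-.3,.2,.4],[.8,.4,-.3,-.5]],
  [[[0,.201],[.1,.160]],[[0,.020],[.1,.048]],[[0,.107],[.1,.052]],[[0,.001],[.1,.035]],[[0,.048]]])])
def cyc(u,y,n=4,ry=None,cams=('top','top'),W=6,N=22,dolook=True):
    D=json.load(open(LOG)) if os.path.exists(LOG) else D0
    if dolook:
        t0=ctrl.get_obs()['t']; z=[]
        for c in cams:
            r=look((c,))
            if r and r[0][5]>.3: z.append([round(r[0][0]-t0,2), r[0][1]-(.013 if c=='scene' else 0)]); print(c,'%.3f phi %.3f cost %.0f'%(r[0][1],r[0][2],r[0][3]))
        h=round(ctrl.get_obs()['t']-t0,2)
        D['segs'].append(dict(u=u,y=y,z=z,h=h)); json.dump(D,open(LOG,'w'))
    S_=D['segs']; k0=max(0,len(S_)-W); fc0=-sum(sum(s['u']) for s in S_[:k0])*U
    p0=np.array([.5534,.579,.0204,-.022]); sd=np.array([.006,.01,.002,.02])
    x0=np.array([.3,0]) if k0==0 else np.array([D.get('xs',{}).get(str(k0),[0,0])]).ravel()
    sx=np.array([1e-3,1e-3]) if k0==0 else np.array([.03,.2])
    def go(v):
        for q,x in zip(names,v[:4]): setattr(bal,q,x)
        x=v[5:7]; f=fc=fc0; out=[]; st={}
        for i,s in enumerate(S_[k0:]):
            st[str(k0+i)]=list(map(float,x)); x,f,fc=sim(x,f,fc,s['u'],s['y'],0,v[4]); t=0
            for tz,z in s['z']:
                x,f,fc=sim(x,f,fc,[],[],tz-t,v[4]); t=tz; out.append((x[0]-z)/(.006*(1+.35*(len(S_)-k0-1-i))))
            x,f,fc=sim(x,f,fc,[],[],s['h']-t,v[4])
        return np.array(out),x,f,fc,st
    r=least_squares(lambda v:np.r_[go(v)[0],(v[:4]-p0)/sd,(v[4]-.0026)/.004,(v[5:7]-x0)/sx],np.r_[p0,.0026,x0],x_scale=np.r_[sd,.004,sx],diff_step=1e-3)
    o,x,f,fc,st=go(r.x); print('cost %.1f'%r.cost,'par',np.round(r.x[:5],4),'res',np.round(o[-5:],1),'psi %.3f rate %.3f phi %.3f'%(x[0],x[1],fc))
    D.setdefault('xs',{}).update(st); json.dump(D,open(LOG,'w'))
    save(dict(x=list(map(float,x)),P=[],b=float(r.x[4]),f=float(f),fc=float(fc))); plan(n,N,ry)
E
python3 -m jog '[[0,0,0,-0.7,0,0,0],[0,0,0,0,0,0,0],[0,0,0,0.25,0,0,0],[0,0,0,0.25,0,0,0]]'
python3 - <<'E'
from run import *
cyc([-.7,0,.25,.25],[0]*4)
E
```

```text
t: 19.05
ee_pos: [376.6, -6.7, 86.1]
orientation: [0.011, -3.141, 0.005]
ft_force: [0.5, -0.5, -8.1]
width: 19.9
grasp_force: 30.0
top -0.073 phi -0.003 cost 39
top -0.068 phi -0.002 cost 35
cost 3.0 par [ 0.5518  0.5818  0.0205 -0.0235  0.0019] res [-1.  -1.  -1.1  0.1  0.7] psi -0.056 rate 0.070 phi -0.000
u [-0.11, 0.05, 0.07, 0.06]
psi per .1s [-0.049, -0.038, -0.026, -0.017, -0.011, -0.007, -0.005, -0.004, -0.004, -0.005, -0.005, -0.006, -0.007, -0.009] phi [0.011, 0.006, -0.001, -0.007, -0.007, -0.007, -0.007, -0.006, -0.005, -0.004, -0.004, -0.004, -0.004, -0.004]
```

Converging.

```bash
python3 -m jog '[[0,0,0,-0.12,0,0,0],[0,0,0,0.05,0,0,0],[0,0,0,0.07,0,0,0],[0,0,0,0.06,0,0,0]]'
python3 - <<'E'
from run import *
cyc([-.12,.05,.07,.06],[0]*4,5)
E
```

```text
t: 19.65
ee_pos: [376.7, -6.3, 86.2]
orientation: [0.013, -3.142, 0.011]
ft_force: [0.3, -0.2, -8.1]
width: 20.0
grasp_force: 30.0
top -0.083 phi -0.007 cost 27
top -0.088 phi -0.007 cost 37
cost 4.0 par [ 5.452e-01  5.945e-01  1.970e-02 -1.380e-02  4.000e-04] res [-0.3 -0.5 -1.   0.4  0.1] psi -0.098 rate -0.117 phi -0.006
u [-0.61, 0.05, 0.24, 0.22, 0.13]
psi per .1s [-0.106, -0.094, -0.071, -0.048, -0.029, -0.018, -0.01, -0.007, -0.006, -0.007, -0.008, -0.009, -0.011, -0.013] phi [0.057, 0.052, 0.027, 0.004, -0.009, -0.009, -0.009, -0.008, -0.005, -0.003, -0.002, -0.001, -0.001, -0.001]
```

```bash
python3 -m jog '[[0,0,0,-0.65,0,0,0],[0,0,0,0.05,0,0,0],[0,0,0,0.22,0,0,0],[0,0,0,0.2,0,0,0]]'
python3 - <<'E'
from run import *
cyc([-.65,.05,.22,.2],[0]*4,4)
E
```

```text
t: 20.25
ee_pos: [376.7, -6.6, 86.2]
orientation: [-0.011, 3.142, 0.016]
ft_force: [1.3, -0.2, -7.2]
width: 20.1
grasp_force: 30.0
top -0.058 phi 0.010 cost 42
top -0.035 phi 0.011 cost 33
cost 4.0 par [ 0.5432  0.5943  0.0203 -0.0139  0.    ] res [-0.5 -0.2 -0.7  0.2  0.2] psi -0.010 rate 0.243 phi 0.013
u [0.38, 0.03, -0.11, -0.14]
psi per .1s [0.012, 0.02, 0.018, 0.014, 0.01, 0.005, 0.0, -0.003, -0.006, -0.008, -0.011, -0.013, -0.016, -0.019] phi [-0.027, -0.03, -0.019, -0.004, -0.004, -0.004, 0.0, 0.002, 0.001, -0.0, -0.0, -0.0, -0.001, -0.001]
```

```bash
python3 -m jog '[[0,0,0,0.4,0,0,0],[0,0,0,0.03,0,0,0],[0,0,0,-0.11,0,0,0],[0,0,0,-0.14,0,0,0]]'
python3 - <<'E'
from run import *
cyc([.4,.03,-.11,-.14],[0]*4,5)
E
```

```text
t: 20.85
ee_pos: [376.7, -5.9, 86.2]
orientation: [-0.015, 3.142, -0.007]
ft_force: [0.2, 0.0, -8.4]
width: 19.6
grasp_force: 30.0
top 0.003 phi -0.004 cost 37
top -0.006 phi -0.005 cost 32
cost 2.9 par [ 5.475e-01  5.930e-01  2.050e-02 -1.550e-02 -5.000e-04] res [-0.6 -0.   0.   0.2 -0. ] psi -0.017 rate -0.114 phi -0.006
u [-0.27, -0.01, 0.08, 0.09, 0.06]
psi per .1s [-0.027, -0.027, -0.022, -0.015, -0.009, -0.005, -0.002, -0.001, 0.0, 0.001, 0.001, 0.001, 0.001, 0.001] phi [0.022, 0.023, 0.015, 0.005, -0.001, -0.001, -0.001, -0.001, -0.001, 0.0, 0.001, 0.001, 0.001, 0.001]
```

```bash
python3 -m jog '[[0,0,0,-0.28,0,0,0],[0,0,0,-0.01,0,0,0],[0,0,0,0.08,0,0,0],[0,0,0,0.09,0,0,0],[0,0,0,0.06,0,0,0]]'
python3 - <<'E'
from run import *
cyc([-.28,-.01,.08,.09,.06],[0]*5,6)
E
```

```text
t: 21.55
ee_pos: [376.7, -6.0, 86.2]
orientation: [-0.015, 3.142, -0.002]
ft_force: [0.1, -0.4, -7.2]
width: 19.8
grasp_force: 30.0
top 0.016 phi -0.001 cost 49
top 0.029 phi -0.000 cost 36
cost 3.3 par [ 5.476e-01  5.937e-01  2.030e-02 -7.100e-03 -1.000e-04] res [ 0.1  0.7  0.8  0.1 -0.5] psi 0.036 rate 0.090 phi -0.000
u [0.26, -0.03, -0.11, -0.1, -0.05, -0.01]
psi per .1s [0.042, 0.038, 0.03, 0.021, 0.014, 0.01, 0.007, 0.006, 0.007, 0.008, 0.01, 0.011, 0.013, 0.015] phi [-0.027, -0.024, -0.013, -0.002, 0.003, 0.004, 0.004, 0.004, 0.002, 0.001, 0.001, 0.0, 0.0, 0.0]
```

```bash
sed -i "s/.0204,-.022\]); sd=np.array(\[.006,.01,.002,.02\])/.0204,-.005]); sd=np.array([.01,.012,.002,.03])/" run.py; python3 -m jog '[[0,0,0,0.25,0,0,0],[0,0,0,-0.03,0,0,0],[0,0,0,-0.11,0,0,0],[0,0,0,-0.1,0,0,0],[0,0,0,-0.05,0,0,0]]'
python3 - <<'E'
from run import *
cyc([.25,-.03,-.11,-.1,-.05],[0]*5,6)
E
```

```text
t: 22.25
ee_pos: [376.7, -6.4, 86.2]
orientation: [-0.013, 3.141, 0.008]
ft_force: [-0.5, 0.4, -7.5]
width: 19.7
grasp_force: 30.0
top 0.036 phi 0.005 cost 34
top 0.038 phi 0.005 cost 40
cost 1.9 par [5.401e-01 5.898e-01 2.030e-02 6.700e-03 3.000e-04] res [ 0.3  0.4  0.1  0.1 -0.2] psi 0.040 rate 0.042 phi 0.004
u [0.26, -0.01, -0.09, -0.09, -0.05, -0.01]
psi per .1s [0.041, 0.036, 0.028, 0.019, 0.012, 0.007, 0.004, 0.002, 0.002, 0.002, 0.002, 0.002, 0.002, 0.002] phi [-0.023, -0.022, -0.013, -0.003, 0.002, 0.003, 0.003, 0.003, 0.001, 0.0, -0.001, -0.001, -0.001, -0.001]
```

```bash
python3 -m jog '[[0,0,0,0.26,0,0,0],[0,0,0,-0.01,0,0,0],[0,0,0,-0.09,0,0,0],[0,0,0,-0.09,0,0,0],[0,0,0,-0.05,0,0,0],[0,0,0,-0.01,0,0,0]]'
python3 - <<'E'
from run import *
cyc([.26,-.01,-.09,-.09,-.05,-.01],[0]*6,8,ry=[-.05,-.12,-.2,-.23,-.23,-.2,-.12,-.05],N=26)
plan(6,26)
E
```

```text
t: 23.05
ee_pos: [376.7, -6.4, 86.2]
orientation: [-0.013, 3.142, 0.006]
ft_force: [0.9, -0.4, -7.4]
width: 19.8
grasp_force: 30.0
top 0.030 phi 0.004 cost 59
top 0.025 phi 0.003 cost 29
cost 2.3 par [0.5382 0.5889 0.0206 0.0019 0.0006] res [-0.1  0.5  0.4 -0.5  0.3] psi 0.029 rate 0.033 phi 0.003
u [-0.09, -0.06, 0.03, 0.1, 0.13, 0.1, 0.03, -0.06]
psi per .1s [0.028, 0.023, 0.013, 0.004, -0.004, -0.01, -0.011, -0.007, -0.002, -0.002, -0.005, -0.008, -0.012, -0.014] phi [0.012, 0.019, 0.016, 0.005, -0.008, -0.019, -0.022, -0.016, -0.016, -0.016, -0.006, -0.001, 0.0, 0.001]
u [0.2, -0.0, -0.07, -0.07, -0.04, -0.01]
psi per .1s [0.031, 0.027, 0.021, 0.014, 0.008, 0.004, 0.002, 0.001, 0.001, 0.002, 0.002, 0.003, 0.004, 0.005] phi [-0.018, -0.018, -0.011, -0.003, 0.001, 0.002, 0.002, 0.002, 0.001, -0.0, -0.001, -0.001, -0.001, -0.001]
```

```bash
python3 -m jog '[[0,-0.05,0,-0.09,0,0,0],[0,-0.12,0,-0.06,0,0,0],[0,-0.2,0,0.03,0,0,0],[0,-0.23,0,0.1,0,0,0],[0,-0.23,0,0.13,0,0,0],[0,-0.2,0,0.1,0,0,0],[0,-0.12,0,0.03,0,0,0],[0,-0.05,0,-0.06,0,0,0]]'
python3 - <<'E'
from run import *
cyc([-.09,-.06,.03,.1,.13,.1,.03,-.06],[-.05,-.12,-.2,-.23,-.23,-.2,-.12,-.05],8,ry=[-.05,-.12,-.2,-.23,-.23,-.2,-.12,-.05],N=26)
plan(6,26)
E
```

```text
t: 24.05
ee_pos: [377.1, -54.4, 86.0]
orientation: [-0.014, 3.141, -0.024]
ft_force: [-0.1, 0.7, -7.5]
width: 20.0
grasp_force: 30.0
top 0.004 phi -0.016 cost 35
top 0.010 phi -0.015 cost 37
cost 1.7 par [ 0.5446  0.5863  0.021  -0.005   0.001 ] res [ 0.4 -0.2  0.5  0.4 -0.5] psi 0.004 rate -0.055 phi -0.016
u [-0.45, -0.1, 0.11, 0.19, 0.19, 0.13, 0.03, -0.08]
psi per .1s [-0.005, -0.01, -0.013, -0.013, -0.012, -0.012, -0.009, -0.003, 0.005, 0.006, 0.004, 0.002, -0.0, -0.001] phi [0.031, 0.042, 0.03, 0.011, -0.009, -0.023, -0.026, -0.018, -0.018, -0.018, -0.007, -0.002, -0.0, -0.0]
u [-0.16, -0.04, 0.01, 0.03, 0.02, 0.01]
psi per .1s [-0.002, -0.005, -0.005, -0.004, -0.003, -0.002, -0.001, -0.0, 0.0, 0.001, 0.001, 0.001, 0.002, 0.002] phi [0.001, 0.005, 0.004, 0.001, -0.001, -0.002, -0.002, -0.002, -0.002, -0.002, -0.002, -0.002, -0.002, -0.002]
```

```bash
python3 -m jog '[[0.03,-0.05,0,-0.45,0,0,0],[0.07,-0.12,0,-0.1,0,0,0],[0.08,-0.2,0,0.11,0,0,0],[0.1,-0.23,0,0.19,0,0,0],[0.1,-0.23,0,0.19,0,0,0],[0.08,-0.2,0,0.13,0,0,0],[0.06,-0.12,0,0.03,0,0,0],[0.03,-0.05,0,-0.08,0,0,0]]'
python3 - <<'E'
from run import *
cyc([-.45,-.1,.11,.19,.19,.13,.03,-.08],[-.05,-.12,-.2,-.23,-.23,-.2,-.12,-.05],9,ry=[-.06,-.15,-.22,-.26,-.26,-.26,-.22,-.15,-.06],N=28)
plan(6,26)
E
```

```text
t: 25.05
ee_pos: [355.3, -102.3, 85.4]
orientation: [0.015, -3.141, 0.028]
ft_force: [0.6, -0.3, -7.1]
width: 19.4
grasp_force: 30.0
top 0.025 phi -0.018 cost 57
top 0.033 phi -0.017 cost 56
cost 1.0 par [ 0.5538  0.5799  0.0206 -0.0013  0.0016] res [ 0.2  0.5  0.1  0.2 -0.4] psi 0.031 rate -0.022 phi -0.018
u [-0.34, -0.13, 0.04, 0.13, 0.15, 0.14, 0.1, 0.02, -0.08]
psi per .1s [0.023, 0.012, 0.003, -0.002, -0.004, -0.008, -0.011, -0.013, -0.01, -0.004, -0.004, -0.009, -0.015, -0.02] phi [0.017, 0.031, 0.027, 0.014, -0.002, -0.017, -0.027, -0.029, -0.021, -0.021, -0.021, -0.01, -0.004, -0.002]
u [-0.01, -0.07, -0.06, -0.03, -0.0, 0.01]
psi per .1s [0.026, 0.02, 0.013, 0.007, 0.004, 0.001, -0.0, -0.001, -0.002, -0.002, -0.002, -0.002, -0.003, -0.003] phi [-0.017, -0.009, -0.003, -0.0, -0.0, -0.001, -0.001, -0.001, -0.002, -0.003, -0.003, -0.003, -0.003, -0.003]
```

```bash
python3 -m jog '[[0,-0.06,0,-0.34,0,0,0],[0,-0.15,0,-0.13,0,0,0],[0,-0.22,0,0.04,0,0,0],[0,-0.26,0,0.13,0,0,0],[0,-0.26,0,0.15,0,0,0],[0,-0.26,0,0.14,0,0,0],[0,-0.22,0,0.1,0,0,0],[0,-0.15,0,0.02,0,0,0],[0,-0.06,0,-0.08,0,0,0]]'
python3 - <<'E'
from run import *
cyc([-.34,-.13,.04,.13,.15,.14,.1,.02,-.08],[-.06,-.15,-.22,-.26,-.26,-.26,-.22,-.15,-.06],9,ry=[-.06,-.15,-.22,-.26,-.26,-.26,-.22,-.15,-.06],N=28)
plan(6,26)
E
```

```text
t: 26.15
ee_pos: [356.2, -168.2, 85.0]
orientation: [-0.014, 3.141, -0.033]
ft_force: [-0.3, 0.3, -7.3]
width: 19.6
grasp_force: 30.0
top 0.014 phi -0.021 cost 47
top 0.009 phi -0.021 cost 56
cost 1.0 par [0.5549 0.5792 0.0204 0.0074 0.0018] res [-0.1  0.7  0.4 -0.6  0.2] psi 0.005 rate -0.081 phi -0.021
u [-0.54, -0.12, 0.11, 0.2, 0.2, 0.16, 0.09, 0.0, -0.1]
psi per .1s [-0.005, -0.013, -0.016, -0.014, -0.011, -0.011, -0.012, -0.013, -0.009, -0.002, -0.002, -0.005, -0.01, -0.013] phi [0.035, 0.048, 0.037, 0.016, -0.005, -0.022, -0.031, -0.031, -0.021, -0.021, -0.021, -0.009, -0.003, -0.001]
u [-0.21, -0.06, 0.02, 0.04, 0.03, 0.02]
psi per .1s [-0.002, -0.007, -0.007, -0.006, -0.004, -0.003, -0.001, -0.001, -0.0, -0.0, -0.0, -0.0, -0.0, -0.001] phi [0.001, 0.007, 0.005, 0.001, -0.002, -0.004, -0.004, -0.004, -0.004, -0.004, -0.003, -0.003, -0.003, -0.003]
```

```bash
python3 -m jog '[[0,-0.06,0,-0.54,0,0,0],[0,-0.15,0,-0.12,0,0,0],[0,-0.22,0,0.11,0,0,0],[0,-0.26,0,0.2,0,0,0],[0,-0.26,0,0.2,0,0,0],[0,-0.26,0,0.16,0,0,0],[0,-0.22,0,0.09,0,0,0],[0,-0.15,0,0,0,0,0],[0,-0.06,0,-0.1,0,0,0]]'
python3 - <<'E'
from run import *
cyc([-.54,-.12,.11,.2,.2,.16,.09,0,-.1],[-.06,-.15,-.22,-.26,-.26,-.26,-.22,-.15,-.06],6,ry=[-.03,-.08,-.09,-.09,-.08,-.03],N=26)
o,P,R=pose(); print(P,R[:,0])
E
```

```text
t: 27.25
ee_pos: [356.8, -233.8, 84.4]
orientation: [-0.014, 3.141, -0.032]
ft_force: [0.1, -1.2, -6.4]
width: 19.9
grasp_force: 30.0
top -0.003 phi -0.021 cost 35
top 0.000 phi -0.021 cost 42
cost 0.7 par [0.5559 0.578  0.0203 0.0053 0.0019] res [ 0.2 -0.2  0.4  0.2 -0.4] psi -0.008 rate -0.088 phi -0.021
u [-0.42, -0.04, 0.12, 0.15, 0.1, 0.02]
psi per .1s [-0.017, -0.023, -0.023, -0.019, -0.015, -0.008, -0.001, 0.003, 0.003, 0.003, 0.002, 0.003, 0.003, 0.004] phi [0.023, 0.027, 0.015, -0.001, -0.011, -0.014, -0.014, -0.014, -0.008, -0.004, -0.002, -0.002, -0.002, -0.003]
[ 356.59472034 -233.5279173    84.32675881] [-9.99965089e-01 -8.35358689e-03  1.97028397e-04]
```

```bash
python3 -m jog '[[0,-0.03,0.04,-0.42,0,0,0],[0,-0.08,0.1,-0.04,0,0,0],[0,-0.09,0.12,0.12,0,0,0],[0,-0.09,0.12,0.15,0,0,0],[0,-0.08,0.1,0.1,0,0,0],[0,-0.03,0.04,0.02,0,0,0]]'
python3 - <<'E'
from run import *
cyc([-.42,-.04,.12,.15,.1,.02],[-.03,-.08,-.09,-.09,-.08,-.03],8,N=26)
o,P,R=pose(); print(P,R[:,0])
M=np.load('m0.npz')
# dock check in newest top picture: residual blue vs. model
E
```

```text
t: 28.05
ee_pos: [356.5, -248.8, 62.8]
orientation: [0.015, -3.141, 0.022]
ft_force: [-0.5, -0.0, -7.0]
width: 20.1
grasp_force: 30.0
top -0.002 phi -0.014 cost 56
cost 0.5 par [0.5557 0.5774 0.0204 0.0008 0.0019] res [-0.2  0.3  0.4 -0.  -0.2] psi -0.000 rate -0.017 phi -0.014
u [-0.1, -0.03, 0.0, 0.01, 0.01, 0.01, 0.0, -0.0]
psi per .1s [-0.002, -0.003, -0.003, -0.002, -0.0, 0.002, 0.003, 0.005, 0.006, 0.008, 0.01, 0.011, 0.013, 0.015] phi [-0.003, -0.0, -0.0, -0.001, -0.002, -0.003, -0.003, -0.003, -0.003, -0.003, -0.003, -0.003, -0.003, -0.003]
[ 356.95490962 -249.14994193   63.44698846] [-9.99958943e-01 -9.06151478e-03 -1.69508340e-05]
```

```bash
python3 -m jog '[[-0.1,0,0,-0.1,0,0,0],[-0.25,0,0,-0.03,0,0,0],[-0.33,0,0,0,0,0,0],[-0.37,0,0,0.01,0,0,0],[-0.37,0,0,0.01,0,0,0],[-0.33,0,0,0.01,0,0,0],[-0.25,0,0,0,0,0,0],[-0.1,0,0,0,0,0,0]]'
python3 - <<'E'
from run import *
cyc([-.1,-.03,0,.01,.01,.01,0,0],[0]*8,6,N=26)
o,P,R=pose(); print(P,R[:,0])
c0,r0=350,140
im=np.hstack([cv2.resize(optics.get_image('top')[140:320,350:450],None,fx=3,fy=3),cv2.resize(optics.get_image('scene')[100:280,210:330],None,fx=3,fy=3)])
cv2.imwrite('pics/fin.png',im[...,::-1])
E
```

```text
t: 29.05
ee_pos: [442.3, -248.4, 63.3]
orientation: [-0.015, 3.141, -0.005]
ft_force: [-0.0, 0.6, -7.1]
width: 20.1
grasp_force: 30.0
top -0.035 phi -0.003 cost 59
top -0.033 phi -0.003 cost 39
cost 1.5 par [0.5481 0.5823 0.0206 0.0062 0.0017] res [ 0.3 -0.1 -1.2  0.6 -0.2] psi -0.037 rate -0.033 phi -0.003
u [-0.2, 0.02, 0.09, 0.07, 0.04, 0.0]
psi per .1s [-0.038, -0.032, -0.024, -0.015, -0.007, -0.001, 0.003, 0.006, 0.009, 0.012, 0.014, 0.018, 0.021, 0.025] phi [0.018, 0.016, 0.006, -0.001, -0.005, -0.005, -0.005, -0.005, -0.003, -0.002, -0.002, -0.002, -0.002, -0.002]
[ 440.22471298 -248.17210918   63.18136497] [-0.99995815 -0.00909234  0.00101643]
```

View pics/fin.png

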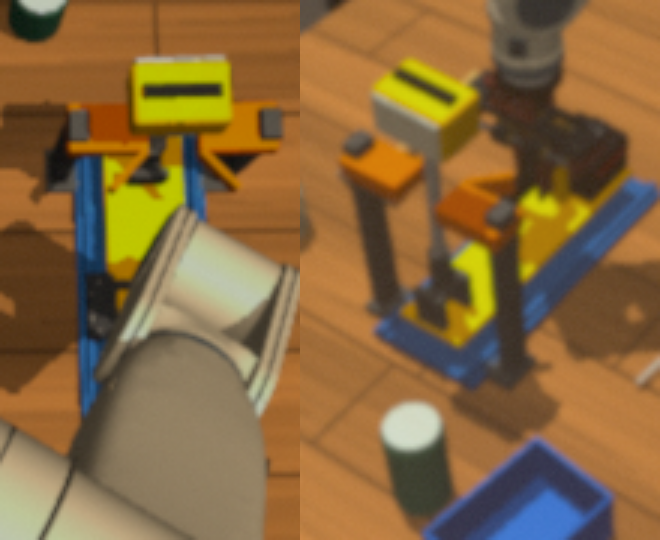

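```bash
python3 -m jog '[[0,0,0.02,-0.22,0,0,0],[0,0,0.06,0.02,0,0,0],[0,0,0.09,0.09,0,0,0],[0,0,0.1,0.07,0,0,0],[0,0,0.09,0.04,0,0,0],[0,0,0.05,0,0,0,0],[0,0,0.03,0,0,0,0]]'
python3 - <<'E'
from run import *
o,P,R=pose(); print(P,np.arcsin(R[2,1]),R[2,0],o['ft_force'],o['moment'])
for r in look(('top','scene')): print(r)
E
```

```text
t: 30.05
ee_pos: [440.8, -248.1, 45.5]
orientation: [0.015, -3.141, 0.005]
ft_force: [0.4, -0.2, -6.8]
width: 19.6
grasp_force: 30.0
[ 440.78067427 -248.09929313   45.49607535] -0.0029554565901091447 0.00039402139641019405 [ 0.44107838 -0.19114409 -6.80799566] [ 0.07298169 -0.00309066  0.05133691]
(30.05, -0.07116877662410322, -0.0029554565901091447, 63.66587448120117, 'top', 0.88)
(30.15, -0.07584839494407661, -0.0030263120321919377, 209.608642578125, 'scene', 0.79)
```

```bash
python3 -m jog '[[0,0,0.03,-0.03,0,0,0],[0,0,0.04,0,0,0,0],[0,0,0.03,0,0,0,0],[0,0,0.02,0,0,0,0],[0,0,0.02,0,0,0,0],[0,0,0,0,0,0,0]]'
python3 - <<'E'
from run import *
o,P,R=pose(); print(P,np.arcsin(R[2,1]),R[2,0],o['ft_force'],o['moment'])
for r in look(('top','scene')): print(r)
E
```

```text
t: 30.85
ee_pos: [440.8, -248.3, 40.1]
orientation: [0.014, -3.141, -0.0]
ft_force: [0.6, 0.7, -8.1]
width: 19.6
grasp_force: 30.0
[ 440.79845276 -248.30068796   40.08733763] 0.00012299286677382163 0.00021352629626412566 [ 0.64674349  0.66694626 -8.08590178] [ 0.03634008 -0.05476971 -0.01008551]
(30.85, -0.08865563889964374, 0.00012299286677382163, 57.20904541015625, 'top', 0.64)
(30.95, -0.07807060481210443, 5.262825652485192e-05, 151.4990692138672, 'scene', 0.89)
```

```bash
python3 -m jog '[[0,0,0.02,0,0,0,0],[0,0,0.02,0,0,0,0],[0,0,0,0,0,0,0]]';python3 -m jog '[[0,0,0.02,0,0,0,0],[0,0,0.01,0,0,0,0],[0,0,0,0,0,0,0]]'
```

```text
t: 31.35
ee_pos: [440.9, -248.4, 38.9]
orientation: [-0.014, 3.141, -0.0]
ft_force: [-1.3, 1.0, -2.7]
width: 19.9
grasp_force: 30.0
t: 31.65
ee_pos: [440.9, -248.4, 38.8]
orientation: [-0.014, 3.141, -0.0]
ft_force: [-6.4, 3.2, 14.0]
width: 20.1
grasp_force: 30.0
```

```bash
python3 -m jog '[[0,0,-0.02,0,0,0,0],[0,0,-0.01,0,0,0,0],[0,0,0,0,0,0,0]]' | grep ft; python3 -m jog '[[0,0,0,0,0,0,0.3],[0,0,0,0,0,0,0.5],[0,0,0,0,0,0,0.8],[0,0,0,0,0,0,0.8],[0,0,0,0,0,0,0.8],[0,0,0,0,0,0,0.8],[0,0,0,0,0,0,0.8],[0,0,0,0,0,0,0.8]]'
python3 - <<'E'
from run import *
for r in look(('top','scene')): print(r)
E
```

```text
ft_force: [-5.1, 1.6, 2.5]
t: 32.75
ee_pos: [440.9, -248.3, 38.6]
orientation: [-0.014, 3.142, 0.0]
ft_force: [0.9, 0.4, 0.3]
width: 70.3
grasp_force: 0.0
(32.75, -0.08449210948821602, 1.238211588350295e-05, 84.89350891113281, 'top', 0.66)
(32.85, -0.0776160731921564, 9.976138971243166e-06, 233.288330078125, 'scene', 0.8)
```

```bash
python3 -m jog '[[0,0,-0.1,0,0,0,0.8],[0,0,-0.2,0,0,0,0.8],[0,0,-0.4,0,0,0,0.8],[0,0,-0.6,0,0,0,0.8],[0,0,-0.7,0,0,0,0.8],[0,0,-0.7,0,0,0,0.8],[0,0,-0.7,0,0,0,0.8],[0,0,-0.4,0,0,0,0.8],[0,0,-0.2,0,0,0,0.8],[0,0,0,0,0,0,0.8],[0,0,0,0,0,0,0.8],[0,0,0,0,0,0,0.8]]'
python3 - <<'E'
from run import *
import est
o,P,R=pose(); est.pose=lambda:(ctrl.get_obs(),np.array([440.9,-248.3,39.]),R)
for r in look(('top','scene')): print(r)
# foot pose by silhouette in top (battery + visible foot), lamp mask
for n in('top','scene'):
    optics.get_image(n); r=optics.masks_of('lamp',n); 
    if r: print(n,r[0]['conf'],r[0]['extent'],proj(np.array([[440.9-140,-248.3,12+72],[440.9+210,-248.3,20]]),n).round(1).tolist())
print(ctrl.get_obs()['ft_force'])
E
```

```text
t: 34.15
ee_pos: [440.2, -247.9, 197.6]
orientation: [0.014, -3.14, -0.002]
ft_force: [0.3, 0.3, -0.5]
width: 70.3
grasp_force: 0.0
(34.15, -0.08665347445289057, 0.0010473538933235716, 51.54500198364258, 'top', 0.6)
(34.25, -0.08143909952556576, 0.0010473538933235716, 175.4048614501953, 'scene', 0.98)
top 0.98 [402.5, 208.8, 39.3, 97.4] [[402.7, 288.9], [396.2, 185.7]]
scene 0.57 [280.3, 175.2, 79.0, 93.7] [[311.5, 145.4], [253.0, 214.4]]
[-0.54605292  0.66954829  0.76465166]
```

```bash
python3 -c "
from workcell import ctrl
print(ctrl.close_job())"
```

```text
the job is handed in; nothing more can be done
None
```

I handed the job in at about 34 s. The lamp is set down and released on the dock's plate between the rims, with the mast in the gap leaning about 0.09 rad, probably against one of the arms. By my camera readings it stayed under 0.12 rad for more than 5 s before that, but no verdict came back.

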